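Scrape the drying plate, load it and key in the cycle

TASK

Soap has crumbled onto the bathroom drying plate: take the scraper block, wipe every soap chip off the open end of the plate into its catch trough without touching the chips with the fingers, then stand the scraper back upright on its rubber mat. Next set whichever of the toothbrush mug, the beaker and the soap dish are out, upright and flat on the drying plate. When that is done start the dryer on its pad: press fully down and let up again, one key at a time, the round key, the long bar key, the square key twice and the round key once more; leave the plus key and the other things on the counter alone.

Things in the scene. Friction and masses are not known exactly. Their poses are not given: they have to be found in the camera images.
- dryer: drying plate, fixed: flat steel top 180 mm (its x) by 280 mm (its y), 50 mm above the counter. White rims 12 mm high, 10 mm thick at x = +-90 mm and y = -140 mm (inner faces). The +y end is open (edge y = 140 mm) onto the catch trough, y = 140 to 245 mm, as wide, floor 6 mm above the counter, outer wall 62 mm high. Origin: on the counter under the plate centre.
- scraper: scraper block standing upright: black foot 110 mm (its x) by 34 mm (its y) by 30 mm high, and on it a wooden grip 70 mm (x) by 26 mm (y), reaching from 29 to 71 mm above the underside. Wipes along its y. Origin: centre of the underside.
- mat: thin rubber mat for the scraper, fixed, 160 mm (x) by 100 mm (y), 4 mm thick. Origin: centre of its underside.
- mug: glass toothbrush mug, 66 mm across, 85 mm high, handle at its +y side (about 30 mm out). Origin: centre of the underside, z up. May be absent.
- beaker: white ceramic beaker without handle, 62 mm across the rim (narrower at the foot), 70 mm high. Origin: centre of the underside, z up. May be absent.
- dish: white ceramic soap dish, open on top, 105 mm (its x) by 62 mm (its y), 28 mm high, walls 6 mm. Origin: centre of the underside, z up. May be absent.
- pad: control pad of the dryer, fixed, 135 x 135 mm, 30 mm high, with four white keys in a square. Origin: centre of its underside; key centres at x, y = +-32 mm, key tops 42 mm above the counter when up.
- chip1: cream-coloured chip of dried soap on the plate, a block about 30 x 23 x 14 mm. Origin: its centre. May be absent.
- chip2: cream-coloured chip of dried soap on the plate, a block about 30 x 23 x 14 mm. Origin: its centre. May be absent.
- chip3: cream-coloured chip of dried soap on the plate, a block about 30 x 23 x 14 mm. Origin: its centre. May be absent.
- chip4: cream-coloured chip of dried soap on the plate, a block about 30 x 23 x 14 mm. Origin: its centre. May be absent.
- chip5: cream-coloured chip of dried soap on the plate, a block about 30 x 23 x 14 mm. Origin: its centre. May be absent.
- chip6: cream-coloured chip of dried soap on the plate, a block about 30 x 23 x 14 mm. Origin: its centre. May be absent.
- key_round (a joint): round key, 34 mm across, at pad x +32, y +32 mm; 0 = up, 0.006 m = fully down; springs back, about 5 N
- key_bar (a joint): long narrow key, 16 x 46 mm, at pad x +32, y -32 mm; 0 = up, 0.006 m = fully down; springs back, about 5 N
- key_square (a joint): square key, 30 mm, at pad x -32, y +32 mm; 0 = up, 0.006 m = fully down; springs back, about 5 N
- key_plus (a joint): plus-shaped key, 36 mm, at pad x -32, y -32 mm; not to be pressed; 0 = up, 0.006 m = fully down; springs back, about 5 N
- pillbox: small white pill box with a flip lid, 70 x 50 x 32 mm, origin under its centre; a bystander, leave alone
- pick: black plastic hair pick lying flat, 165 mm long; a bystander, leave alone
- earpick: stainless steel ear cleaner lying flat, 120 mm long; a bystander, leave alone
- pump: amber pump bottle, 64 mm across, 170 mm high; a bystander, leave alone
- jar: clear jar, 72 mm across, 80 mm high; a bystander, leave alone
- nailbrush: wooden nail brush, 90 x 40 x 28 mm; a bystander, leave alone
There are look-alikes about, which are no part of the job. Leave any green or orange look-alike of the mug alone.

How it is judged:
On the way, in this order (a step that is already met when the one before it is completed fails the run):
1. all soap chips lie in the catch trough (x of chip1 in the frame of dryer between -0.092 and 0.092 m and y of chip1 in the frame of dryer between 0.135 and 0.248 m and z of each of chip1, chip2, chip3, chip4, chip5, chip6 in the frame of dryer below 0.046 m and x of chip2 in the frame of dryer between -0.092 and 0.092 m and y of chip2 in the frame of dryer between 0.135 and 0.248 m and x of chip3 in the frame of dryer between -0.092 and 0.092 m and y of chip3 in the frame of dryer between 0.135 and 0.248 m and x of chip4 in the frame of dryer between -0.092 and 0.092 m and y of chip4 in the frame of dryer between 0.135 and 0.248 m and x of chip5 in the frame of dryer between -0.092 and 0.092 m and y of chip5 in the frame of dryer between 0.135 and 0.248 m and x of chip6 in the frame of dryer between -0.092 and 0.092 m and y of chip6 in the frame of dryer between 0.135 and 0.248 m), for 0.2 s.
2. the scraper stands released on its mat, and the mug, beaker and dish that are present stand released on the plate (x of scraper in the frame of mat between -0.03 and 0.03 m and y of scraper in the frame of mat between -0.036 and 0.036 m and z of scraper in the frame of mat between 0 and 0.01 m and angle between each of scraper, mug, beaker, dish's own z axis and vertical below 0.1 rad and linear speed of each of scraper, mug, beaker, dish below 0.03 m/s and x of mug in the frame of dryer between -0.08 and 0.08 m and y of mug in the frame of dryer between -0.135 and 0.12 m and z of mug in the frame of dryer between 0.044 and 0.057 m and x of beaker in the frame of dryer between -0.08 and 0.08 m and y of beaker in the frame of dryer between -0.135 and 0.12 m and z of beaker in the frame of dryer between 0.044 and 0.057 m and x of dish in the frame of dryer between -0.08 and 0.08 m and y of dish in the frame of dryer between -0.135 and 0.12 m and z of dish in the frame of dryer between 0.044 and 0.057 m and contact force between the fingers and scraper below 0.2 N and contact force between the fingers and mug below 0.2 N and contact force between the fingers and beaker below 0.2 N and contact force between the fingers and dish below 0.2 N), for 0.2 s.
3. the round key is pressed home, the others being up (value of joint key_round above 0.0045 m and value of joint each of key_bar, key_square, key_plus below 0.0015 m), for 0.03 s.
4. the bar key is pressed home, the others being up (value of joint key_bar above 0.0045 m and value of joint each of key_round, key_square, key_plus below 0.0015 m), for 0.03 s.
5. the square key is pressed home, the others being up (value of joint key_square above 0.0045 m and value of joint each of key_round, key_bar, key_plus below 0.0015 m), for 0.03 s.
6. all keys are up again (value of joint each of key_round, key_bar, key_square, key_plus below 0.0015 m), for 0.03 s.
7. the square key is pressed home a second time, the others being up (all of step 5), for 0.03 s.
8. the round key is pressed home again, the others being up (all of step 3), for 0.03 s.
At the end, for the whole second after the job is handed in: Every soap chip present lies in the trough; the scraper stands upright (0.1 rad) on its mat, centre within 30 mm along and 36 mm across of the mat's; each of mug, beaker and dish present stands upright (0.1 rad) on the plate, at rest; all keys are up (all of step 1 and all of step 6 and x of scraper in the frame of mat between -0.03 and 0.03 m and y of scraper in the frame of mat between -0.036 and 0.036 m and z of scraper in the frame of mat between 0 and 0.01 m and angle between each of scraper, mug, beaker, dish's own z axis and vertical below 0.1 rad and linear speed of each of scraper, mug, beaker, dish below 0.03 m/s and x of mug in the frame of dryer between -0.08 and 0.08 m and y of mug in the frame of dryer between -0.135 and 0.12 m and z of mug in the frame of dryer between 0.044 and 0.057 m and x of beaker in the frame of dryer between -0.08 and 0.08 m and y of beaker in the frame of dryer between -0.135 and 0.12 m and z of beaker in the frame of dryer between 0.044 and 0.057 m and x of dish in the frame of dryer between -0.08 and 0.08 m and y of dish in the frame of dryer between -0.135 and 0.12 m and z of dish in the frame of dryer between 0.044 and 0.057 m); the robot touches nothing.
It fails at once if the plus key is pressed (value of joint key_plus above 0.003 m).
It fails at once if two keys are pressed together (value of joint each of key_round, key_bar above 0.003 m or value of joint each of key_round, key_square above 0.003 m or value of joint each of key_bar, key_square above 0.003 m).
It fails at once if a finger pushes a soap chip (contact force between the fingers and chip1 above 1 N or contact force between the fingers and chip2 above 1 N or contact force between the fingers and chip3 above 1 N or contact force between the fingers and chip4 above 1 N or contact force between the fingers and chip5 above 1 N or contact force between the fingers and chip6 above 1 N).
It fails at once if a bystander is moved more than 30 mm (distance of any of pillbox, pick, earpick, pump, jar, nailbrush from where it was at the start of the episode above 0.03 m).
Of chip1, chip2, chip3, chip4, chip5, chip6 only 4 to 6 are there at a start; the rules pass over those that are not, and their reading is None.
Of mug, beaker, dish only 2 to 3 are there at a start; the rules pass over those that are not, and their reading is None.
At some moment in a run one of scraper, mug, beaker, dish may be knocked a few centimetres aside while the robot is not near it.
Once in a run the grip may slacken for a moment while it holds something.
It also fails if it takes over 210 s, if anything falls off the work surface, if the arm or the gripper's body presses on something with over 40 N, if the wrist force passes 120 N, or if a joint passes its speed limit or range.

ROBOT

A 7-joint arm with a two-finger parallel gripper is mounted at the origin on the work surface. World frame = base frame: x ahead of the robot, y to its left, z up, the work surface at z = 0. Lengths are in m, angles in rad, forces in N, time in s.
With the tool pointing down it reaches from about 0.4 to 0.85 m from the base axis. Payload 10.4 kg.
Tool frame: the origin (TCP) lies at the very end of the fingers, on their centre line; the grasp point (between the pads) lies 19 mm behind it; z points along the fingers, y is the line along which they close (so a half turn about z gives the same grasp; the last joint's range is limited). The gripper opens to 87 mm and grips with 3 to 60 N. Pads are 19 mm wide; open, the fingers measure 117 mm over their backs; the gripper's body (75 mm by 190 mm) begins 51 mm behind the grasp point.
Start: joints at [-1.234, 0.332, -0.065, 1.46, 0.022, 1.35, -0.088], TCP at [0.22, 0.585, 0.223] pointing down, gripper open.
Joint ranges: [-2.6, 2.6], [-0.5, 2.12], [-1.47, 1.34], [0.16, 2.42], [-1.27, 4.41], [0.06, 2.06], [-2.6, 2.6]. Speed limits (rad/s): [2.22, 2.22, 2.79, 2.79, 3.14, 3.14, 3.14].

INTERFACE

Orientations are given as a unit quaternion [x, y, z, w].
In Python, from bench import * gives the robot as it stands.
- The arm moves only by the tool carry_out, never from a script. Its argument "deltas" is a list of rows, each an object with "hand": the finger opening in mm, from 0 to 87; "dp": the shift along the tool's x, y, z each as a share of 250 mm, from -1 to 1, a list of three; "spin": the turn about the tool's z as a share of pi rad, from -1 to 1. In form: [{"hand": hand, "dp": [dx, dy, dz], "spin": spin}, ...]. A call has 1 to 20 rows; each row is the pose to reach, as a shift and turn from the pose commanded when the call began, along the tool's axes at that moment, turning the shorter way round; what a row does not reach only later rows make up. A row lasts 1/10 s, in which the tool goes at most 50 mm and 8.59 degrees, less where a joint would pass 70% of its speed; a pose out of reach is approached as far as the arm can. A call with a number of a shift or a turn outside -1 to 1 is refused whole. A call with a gripper value outside its range is refused whole. The fingers move at their own pace and stop on an object; "force" is the grip in N (left out, the last holds). Time passes only in rows, so rows that repeat a pose let the fingers close. It gives the time, the measured TCP pose, the force, the opening and the grip force at its end, in the units of the state.
- read_state(): the state, without advancing time (a new reading comes with each control period).
- camera(name): name is "scene" or "top" or "wrist"; returns the picture (420x560x3 uint8, red, green, blue); there is no depth.
- get_calibration(name): a dict with "fx", "fy", "cx", "cy" (pixels), "k1" (the pictures are not rectified: a ray, as slopes to the right and down, at radius r is drawn at 1 + k1 r^2 times it, then the intrinsics apply), "R" (3x3) and "t" (3): a world point X has camera coordinates R X + t; the wrist camera has in their place "mount" (4x4, takes a point from camera to tool coordinates, whose origin is the TCP and whose axes are the flange's). Camera axes: x right, y down, z forward; pixel columns grow to the right and rows downward; lengths in m; the calibration is good to about 2 mm. A picture is of the moment at which its call begins: read the wrist's pose just before it. get_calibration takes no time and is no camera call.
- close_job(): hands the job in; it is judged then, once.
The state is a dict: "time": time; "joint_positions": joint angles; "joint_vel": joint speeds; "joint_torque": joint torques, N m; "ee_pos": TCP position; "eef_rot": TCP orientation; "ft_force": force on the tool from outside, world axes, zero at the start; "torque": the same for the moment, N m; "width": finger opening in m; "grip_force": force on a finger pad.
Only numpy, scipy, OpenCV 4.12 (cv2) and the standard library are available. Lean on these libraries where they do the work, as an engineer would, in place of code of your own. Each camera call takes 0.05 s, during which the arm holds its last target. There are 200 camera calls.

## Working session

There is one attempt and no reset: what is moved stays moved. The work goes in short steps, Python scripts to look and compute and a tool call to move; the robot and the scene stay as the last step left them, time stands still between calls to the robot, and variables do not carry over. Pictures are saved under pics/ and viewed, at most 14 in all, crops included, and the job is handed in when it is done.

Besides the shell and the picture viewer there is one more tool, called after "Emit:" by a JSON object that holds its "api" and its "payload". carry_out: Moves the arm, as the interface text tells. Its arguments: {"type":"object","properties":{"deltas":{"type":"array","items":{"type":"object","properties":{"hand":{"type":"number"},"dp":{"type":"array","items":{"type":"number","minimum":-1,"maximum":1}},"spin":{"type":"number","minimum":-1,"maximum":1}}}},"force":{"type":"number"}},"required":["deltas"]}

```bash
mkdir -p pics; ls
python3 - <<'E'
from bench import *
import cv2
print(read_state())
for n in ("scene","top","wrist"):
    im=camera(n); cv2.imwrite(f"pics/{n}0.png",im[:,:,::-1]); print(n,get_calibration(n))
E
```

```text
pics
{'time': 0.0, 'joint_positions': array([-1.23360748,  0.33285982, -0.06469614,  1.46095437,  0.02163598,
        1.34988011, -0.08848694]), 'joint_vel': array([-9.95232729e-05,  7.09093418e-04, -3.60745840e-04, -2.76845044e-03,
        4.14489698e-04,  2.75533190e-04,  7.03734098e-04]), 'joint_torque': array([-7.39267543e-04, -6.23247027e+01,  2.45033449e-02, -3.89901423e+01,
       -6.12769020e-02,  3.96977237e-02,  1.18415255e-04]), 'ee_pos': array([0.21993116, 0.58461364, 0.22175523]), 'eef_rot': array([ 1.78906675e-01,  9.83865798e-01, -6.98529587e-04, -7.54195266e-05]), 'ft_force': array([-0.19045317, -0.15395661, -0.30146856]), 'torque': array([-0.02627849, -0.00237325, -0.04474612]), 'grip_force': 0.0, 'width': 0.08711795883082193}
scene {'fx': 406.1481188378971, 'fy': 406.1481188378971, 'cx': 278.93602600473906, 'cy': 207.2998315749782, 'k1': -0.0435109716770791, 'R': array([[-0.34236856,  0.93950559,  0.01063032],
       [ 0.74912453,  0.27978503, -0.60044381],
       [-0.56709452, -0.19760965, -0.79959629]]), 't': array([ 0.25722157, -0.35438922,  1.32073773])}
top {'fx': 506.6507643994813, 'fy': 506.6507643994813, 'cx': 276.87205225336965, 'cy': 211.190733838123, 'k1': -0.008636709415240907, 'R': array([[-0.00989994, -0.99974442, -0.02032431],
       [-0.99405427,  0.0120436 , -0.10821769],
       [ 0.10843481,  0.01913212, -0.99391944]]), 't': array([-0.05844804,  0.56071728,  1.2283927 ])}
wrist {'fx': 337.81442973299477, 'fy': 337.81442973299477, 'cx': 283.79318893448533, 'cy': 204.929672938804, 'k1': -0.08475882293386777, 'mount': array([[-3.98603330e-04, -9.60869433e-01, -2.77001395e-01,
         7.45575727e-02],
       [ 9.99999488e-01, -1.25424529e-04, -1.00391744e-03,
         6.72792676e-04],
       [ 9.29890809e-04, -2.77001654e-01,  9.60868992e-01,
        -1.60627525e-01],
       [ 0.00000000e+00,  0.00000000e+00,  0.00000000e+00,
         1.00000000e+00]])}
```

```bash
cat > h.py <<'E'
from bench import *
import numpy as np, cv2
from scipy.spatial.transform import Rotation as Ro
def K(c): return np.array([[c['fx'],0,c['cx']],[0,c['fy'],c['cy']],[0,0,1.]])
def pose(n):
    c=get_calibration(n)
    if n!='wrist': R=c['R'];t=c['t']
    else:
        s=read_state();T=np.eye(4);T[:3,:3]=Ro.from_quat(s['eef_rot']).as_matrix();T[:3,3]=s['ee_pos']
        M=np.linalg.inv(T@c['mount']);R=M[:3,:3];t=M[:3,3]
    return c,R,t
def ray(n,uv,P=None):
    c,R,t=P or pose(n)
    p=cv2.undistortPoints(np.array(uv,float).reshape(-1,1,2),K(c),np.array([c['k1'],0,0,0,0.]))[:,0]
    d=np.c_[p,np.ones(len(p))]@R
    return -R.T@t,d
def atz(n,uv,z,P=None):
    o,d=ray(n,uv,P); s=(np.asarray(z)-o[2])/d[:,2]; return o+d*s[:,None]
def proj(n,X,P=None):
    c,R,t=P or pose(n)
    return cv2.projectPoints(np.array(X,float).reshape(-1,3),cv2.Rodrigues(R)[0],t,K(c),np.array([c['k1'],0,0,0,0.]))[0][:,0]
def tri(n1,u1,n2,u2,P1=None,P2=None):
    o1,d1=ray(n1,u1,P1);o2,d2=ray(n2,u2,P2);out=[]
    for a,b in zip(d1,d2):
        s=np.linalg.lstsq(np.c_[a,-b],o2-o1,rcond=None)[0]; p=o1+a*s[0];q=o2+b*s[1]; out.append(np.r_[(p+q)/2,np.linalg.norm(p-q)])
    return np.array(out)
def snap(n,f,crop=None,k=1):
    P=pose(n);im=camera(n)[:,:,::-1].copy()
    if crop: a,b,c,d=crop; im=im[b:d,a:c]
    if k!=1: im=cv2.resize(im,None,fx=k,fy=k,interpolation=cv2.INTER_CUBIC)
    cv2.imwrite('pics/'+f,im); return P
def to_tool(goal,yaw_dir=None):
    "dp (shares) from the present pose to a goal TCP"
    s=read_state(); return Ro.from_quat(s['eef_rot']).inv().apply(np.array(goal)-s['ee_pos'])/0.25
E
python3 - <<'E'
import cv2
im=cv2.imread('pics/top0.png');cv2.imwrite('pics/top0b.png',cv2.resize(im,(800,600),interpolation=cv2.INTER_CUBIC))
im=cv2.imread('pics/scene0.png');cv2.imwrite('pics/scene0b.png',cv2.resize(im,(800,600),interpolation=cv2.INTER_CUBIC))
E
```

```text
(no output)
```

View pics/top0b.png

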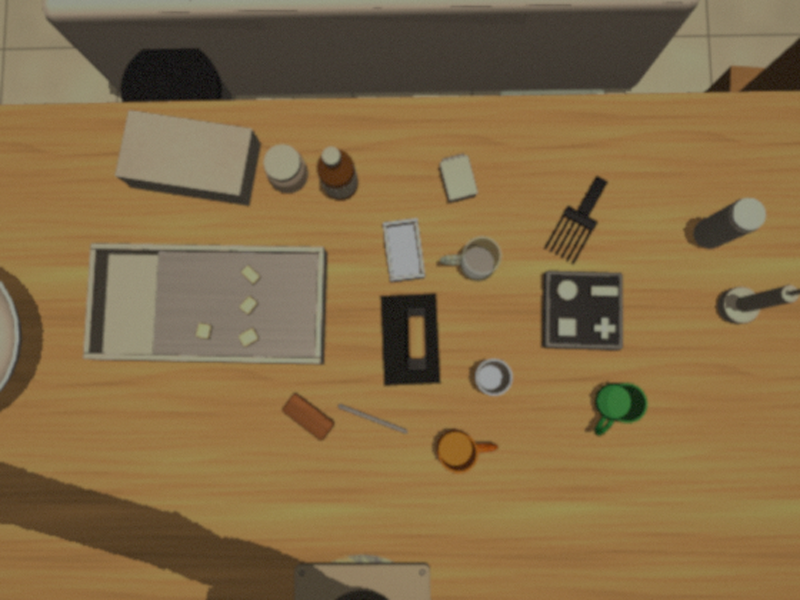

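View pics/scene0b.png

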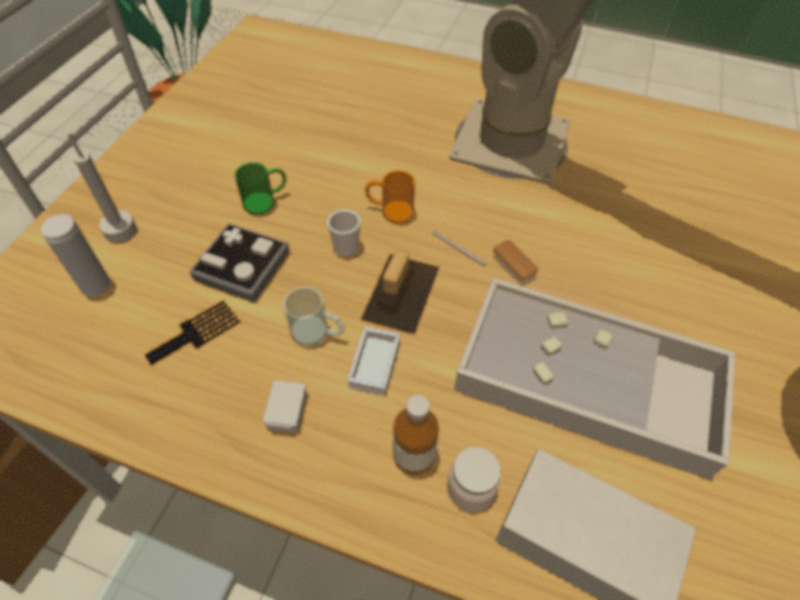

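The top view (800 px) shows the plate with corners (91,245), (325,246), (323,363), (85,358) and its open end to the left. There are 4 chips at (250,274), (248,305), (204,331) and (248,337). The scraper grip is at (417,335), the dish at (404,250), the mug at (480,259) with its handle to the left, the beaker at (493,377) and the pad at (583,310). The scene view shows all of these too, standing upright.

Run:
```python
from h import *
import cv2
f=1/1.42857
np.set_printoptions(precision=4,suppress=True)
top={'TL':(91,245),'TR':(325,246),'BR':(323,363),'BL':(85,358),'c1':(250,274),'c2':(248,305),'c3':(204,331),'c4':(248,337),
'gripc':(417,335),'dish':(404,250),'beak':(493,377),'mug':(481,259),'kround':(567,290),'kbar':(604,291),'ksq':(567,327),'kplus':(605,328)}
sc={'c1':(543,373),'c2':(552,345),'c3':(604,338),'c4':(558,319),'gripc':(398,265),'kround':(244,270),'kbar':(215,256),'ksq':(261,246),'kplus':(233,235),'TR':(460,385),'BR':(497,287),'BL':(732,352),'TL':(722,464)}
for k in top:
    if k in sc: print(k,tri('top',[np.array(top[k])*f],'scene',[np.array(sc[k])*f])[0])
    else: print(k,atz('top',[np.array(top[k])*f],{'dish':.028,'beak':.07,'mug':.085}[k])[0])
im=cv2.imread('pics/top0.png')[145:290,255:445];cv2.imwrite('pics/topc.png',cv2.resize(im,None,fx=4,fy=4,interpolation=cv2.INTER_CUBIC))
im=cv2.imread('pics/scene0.png')[100:280,110:345];cv2.imwrite('pics/scenec.png',cv2.resize(im,None,fx=3.3,fy=3.3,interpolation=cv2.INTER_CUBIC))
```

```text
TL [0.663  0.4607 0.0529 0.0052]
TR [0.6589 0.0635 0.0293 0.0103]
BR [0.4535 0.0682 0.0349 0.0145]
BL [0.4669 0.4645 0.0596 0.0011]
c1 [0.6079 0.1846 0.0563 0.0008]
c2 [0.5542 0.1873 0.0587 0.0016]
c3 [0.5107 0.2636 0.057  0.0037]
c4 [0.4996 0.187  0.0575 0.0017]
gripc [ 0.4979 -0.0976  0.075   0.0066]
dish [ 0.6513 -0.0803  0.028 ]
beak [ 0.428  -0.2259  0.07  ]
mug [ 0.624 -0.209  0.085]
kround [ 0.5755 -0.3596  0.0382  0.0016]
kbar [ 0.5715 -0.4198  0.0479  0.0028]
ksq [ 0.5122 -0.3586  0.0364  0.0002]
kplus [ 0.5087 -0.4209  0.0396  0.0032]
```

View pics/topc.png

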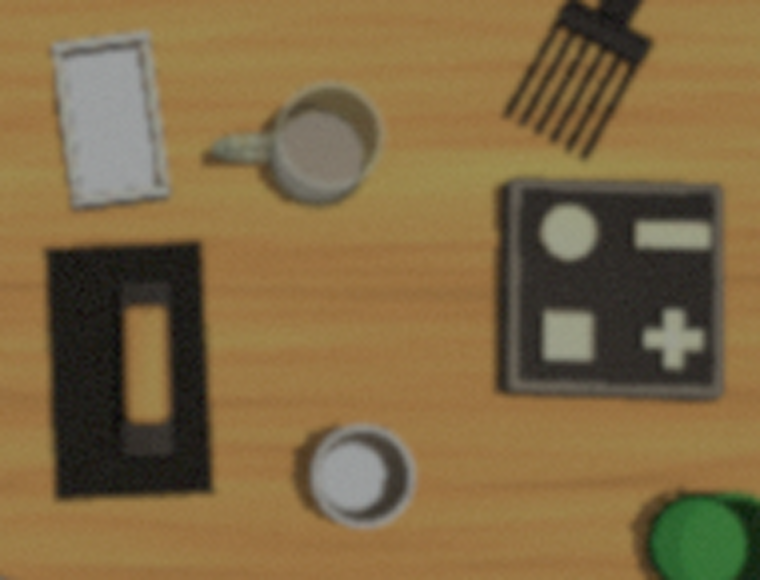

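View pics/scenec.png

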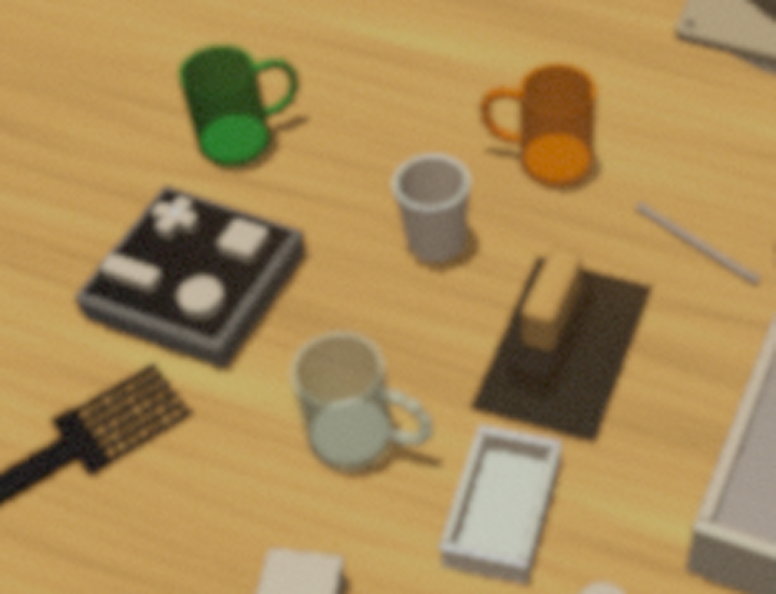

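The crops show these top-crop positions: mug rim centre (328,142) with the handle tip at (207,152), beaker rim centre (361,476), and dish corners (52,42), (148,33), (168,195), (75,208). The grip top is (126,305) to (172,424), and the mat corners are (47,249), (200,243), (212,490), (57,497). The keys read clearly.

Run:
```python
from h import *
np.set_printoptions(precision=4,suppress=True)
T=lambda a:(np.atleast_2d(a)+.5)/4-.5+[255,145]
S=lambda a:(np.atleast_2d(a)+.5)/3.3-.5+[110,100]
def t(n,a,b): print(n,tri('top',T(a),'scene',S(b)))
t('mug',(328,142),(340,373)); t('beak',(361,476),(431,184))
t('dish',[(52,42),(148,33),(168,195),(75,208)],[(443,553),(526,575),(562,437),(480,430)][:1]+[(443,553)]*0+[(443,553)]*3) if 0 else None
t('grip',[(126,305),(168,305),(172,424),(129,424)],[(553,322),(523,316),(548,253),(580,258)])
t('keys r b s p',[(568,232),(673,235),(568,335),(673,339)],[(200,293),(132,270),(243,236),(174,214)])
for n,p,z in [('dish',[(52,42),(148,33),(168,195),(75,208)],.028),('mat',[(47,249),(200,243),(212,490),(57,497)],.004),('foot',[(122,283),(170,283),(172,456),(124,456)],.034),('grip',[(126,305),(168,305),(172,424),(129,424)],.075),('mughandle',[(207,152)],.045),('mugrim',[(328,142)],.085),('beakrim',[(361,476)],.07),('pad',[(512,180),(720,185),(720,395),(508,390)],.03),('keys',[(568,232),(673,235),(568,335),(673,339)],.042)]:
    X=atz('top',T(p),z); print(n,X[:,:2].tolist() if 0 else X[:,:2].round(4).tolist(),X.mean(0)[:2])
f=1/1.42857
X=atz('top',np.array([(91,245),(325,246),(323,363),(85,358)])*f,.062);print('plate outer',X)
print(atz('top',np.array([(157,250),(154,354)])*f,.05))
```

```text
mug [[ 0.6285 -0.2099  0.0752  0.0001]]
beak [[ 0.4288 -0.2262  0.067   0.001 ]]
grip [[ 0.5314 -0.0864  0.0731  0.002 ]
 [ 0.5312 -0.1108  0.0692  0.0036]
 [ 0.461  -0.1146  0.0626  0.0012]
 [ 0.4611 -0.0887  0.0673  0.0009]]
keys r b s p [[ 0.5763 -0.359   0.0416  0.    ]
 [ 0.5735 -0.4227  0.0399  0.0017]
 [ 0.5128 -0.3561  0.0422  0.0011]
 [ 0.5099 -0.4205  0.0407  0.0003]]
dish [[0.7026, -0.0427], [0.7075, -0.1032], [0.6043, -0.1143], [0.5969, -0.0562]] [ 0.6528 -0.0791]
mat [[0.5742, -0.0376], [0.5768, -0.1346], [0.4212, -0.1397], [0.4178, -0.0426]] [ 0.4975 -0.0886]
foot [[0.5489, -0.085], [0.5486, -0.1146], [0.4422, -0.1144], [0.4425, -0.085]] [ 0.4955 -0.0997]
grip [[0.5316, -0.0874], [0.5313, -0.1124], [0.4604, -0.1138], [0.4607, -0.0883]] [ 0.496  -0.1005]
mughandle [[0.6284, -0.1384]] [ 0.6284 -0.1384]
mugrim [[0.6268, -0.2089]] [ 0.6268 -0.2089]
beakrim [[0.4287, -0.2254]] [ 0.4287 -0.2254]
pad [[0.6107, -0.328], [0.606, -0.4564], [0.4759, -0.4508], [0.4804, -0.3213]] [ 0.5433 -0.3891]
keys [[0.5763, -0.3589], [0.5736, -0.4229], [0.513, -0.3566], [0.5098, -0.4203]] [ 0.5432 -0.3897]
plate outer [[0.6613 0.4595 0.062 ]
 [0.6539 0.0546 0.062 ]
 [0.4543 0.0578 0.062 ]
 [0.4668 0.4628 0.062 ]]
[[0.6532 0.3486 0.05  ]
 [0.4729 0.349  0.05  ]]
```

Emit:
{"api": "carry_out", "payload": {"deltas": [{"hand": 87,"dp": [-0.9,-0.98,0],"spin": -0.116},{"hand": 87,"dp": [-0.9,-0.98,0],"spin": -0.116},{"hand": 87,"dp": [-0.9,-0.98,0],"spin": -0.116},{"hand": 87,"dp": [-0.9,-0.98,0],"spin": -0.116},{"hand": 87,"dp": [-0.9,-0.98,0],"spin": -0.116},{"hand": 87,"dp": [-0.9,-0.98,0],"spin": -0.116},{"hand": 87,"dp": [-0.9,-0.98,0],"spin": -0.116},{"hand": 87,"dp": [-0.9,-0.98,0],"spin": -0.116},{"hand": 87,"dp": [-0.9,-0.98,0],"spin": -0.116},{"hand": 87,"dp": [-0.9,-0.98,0],"spin": -0.116}]}}

```text
time: 1.15
ee_pos: [0.3438, 0.2775, 0.2225]
eef_rot: [-0.003, 1.0, 0.0, -0.0]
ft_force: [-0.1, 0.0, 0.1]
width: 0.087
grip_force: 0.0
```

Emit:
{"api": "carry_out", "payload": {"deltas": [{"hand": 87,"dp": [-0.5,-1,0],"spin": 0},{"hand": 87,"dp": [-0.5,-1,0],"spin": 0},{"hand": 87,"dp": [-0.5,-1,0],"spin": 0},{"hand": 87,"dp": [-0.5,-1,0],"spin": 0},{"hand": 87,"dp": [-0.5,-1,0],"spin": 0},{"hand": 87,"dp": [-0.5,-1,0],"spin": 0}]}}

```text
time: 1.75
ee_pos: [0.4718, 0.0247, 0.2226]
eef_rot: [-0.002, 1.0, -0.0, 0.0]
ft_force: [1.1, 0.9, -0.7]
width: 0.0872
grip_force: 0.0
```

Emit:
{"api": "carry_out", "payload": {"deltas": [{"hand": 87,"dp": [-0.11,-0.51,0.1],"spin": 0},{"hand": 87,"dp": [-0.11,-0.51,0.1],"spin": 0},{"hand": 87,"dp": [-0.11,-0.51,0.1],"spin": 0},{"hand": 87,"dp": [-0.11,-0.51,0.1],"spin": 0},{"hand": 87,"dp": [-0.11,-0.51,0.1],"spin": 0}]}}

```text
time: 2.25
ee_pos: [0.4989, -0.0995, 0.1971]
eef_rot: [-0.003, 1.0, -0.0, -0.001]
ft_force: [-0.8, -0.4, 0.1]
width: 0.0869
grip_force: 0.0
```

Run:
```python
from h import *
print(read_state()['ee_pos'],read_state()['eef_rot'])
P=snap('wrist','w1.png',k=1.4)
print(proj('wrist',[(.5315,-.0874,.075),(.4605,-.113,.075),(.496,-.1005,.075)],P)*1.4)
```

```text
[ 0.49892536 -0.09950313  0.19707118] [-2.56100841e-03  9.99996571e-01 -1.69816599e-04 -5.20573105e-04]
[[416.34850856 325.77667395]
 [375.31736997 213.87042645]
 [396.01826405 271.63641865]]
```

View pics/w1.png

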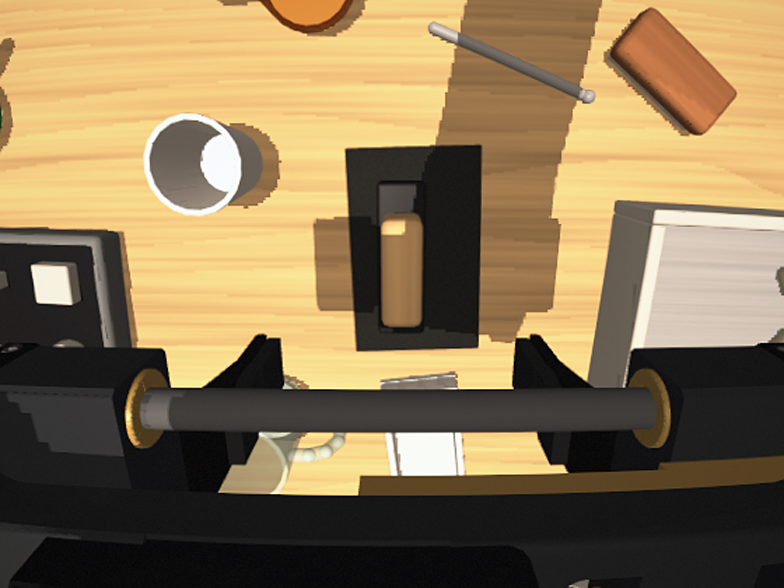

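The wrist view shows the grip at (381..424, 213..327), which matches the measured grip centre to about 3 mm. I descend and grasp.

Emit:
{"api": "carry_out", "payload": {"deltas": [{"hand": 87,"dp": [0.012,0.006,0.5],"spin": 0},{"hand": 87,"dp": [0.012,0.006,0.5],"spin": 0},{"hand": 87,"dp": [0.012,0.006,0.5],"spin": 0},{"hand": 87,"dp": [0.012,0.006,0.632],"spin": 0},{"hand": 87,"dp": [0.012,0.006,0.632],"spin": 0},{"hand": 10,"dp": [0.012,0.006,0.632],"spin": 0},{"hand": 10,"dp": [0.012,0.006,0.632],"spin": 0},{"hand": 10,"dp": [0.012,0.006,0.632],"spin": 0},{"hand": 10,"dp": [0.012,0.006,0.632],"spin": 0},{"hand": 10,"dp": [0.012,0.006,0.632],"spin": 0},{"hand": 10,"dp": [0.012,0.006,0.632],"spin": 0},{"hand": 10,"dp": [0.012,0.006,0.632],"spin": 0}], "force": 45}}

```text
time: 3.5
ee_pos: [0.4956, -0.0988, 0.0396]
eef_rot: [-0.002, 1.0, 0.0, 0.0]
ft_force: [0.1, 1.0, 0.1]
width: 0.0391
grip_force: 0.0
```

Emit:
{"api": "carry_out", "payload": {"deltas": [{"hand": 10,"dp": [0,0,0],"spin": 0},{"hand": 10,"dp": [0,0,0],"spin": 0},{"hand": 10,"dp": [0,0,0],"spin": 0},{"hand": 10,"dp": [0,0,0],"spin": 0}]}}

```text
time: 3.9
ee_pos: [0.4956, -0.0988, 0.0395]
eef_rot: [-0.002, 1.0, 0.0, -0.0]
ft_force: [0.5, 0.7, -0.5]
width: 0.0259
grip_force: 44.9
```

Emit:
{"api": "carry_out", "payload": {"deltas": [{"hand": 10,"dp": [0,0,-0.2],"spin": 0},{"hand": 10,"dp": [0,0,-0.5],"spin": 0},{"hand": 10,"dp": [0,0,-0.5],"spin": 0},{"hand": 10,"dp": [-0.12,0.2,-0.5],"spin": 0.009},{"hand": 10,"dp": [-0.12,0.4,-0.5],"spin": 0.009},{"hand": 10,"dp": [-0.12,0.6,-0.5],"spin": 0.009},{"hand": 10,"dp": [-0.12,0.8,-0.5],"spin": 0.009},{"hand": 10,"dp": [-0.122,0.863,-0.5],"spin": 0.009},{"hand": 10,"dp": [-0.122,0.863,-0.5],"spin": 0.009},{"hand": 10,"dp": [-0.122,0.863,-0.35],"spin": 0.009},{"hand": 10,"dp": [-0.122,0.863,-0.25],"spin": 0.009},{"hand": 10,"dp": [-0.122,0.863,-0.22],"spin": 0.009},{"hand": 10,"dp": [-0.122,0.863,-0.22],"spin": 0.009}]}}

```text
time: 5.2
ee_pos: [0.5246, 0.116, 0.0939]
eef_rot: [0.012, 1.0, -0.001, -0.001]
ft_force: [-0.4, -0.6, -1.0]
width: 0.0258
grip_force: 44.9
```

Run:
```python
from h import *
P=snap('wrist','w2.png',k=1.4);snap('top','t2.png',crop=(40,150,340,270),k=2.6)
s=read_state();print(s['ee_pos'],s['width'],s['grip_force'])
```

```text
[0.52589167 0.11668895 0.09569348] 0.025542875273789373 44.936581315378135
```

View pics/w2.png

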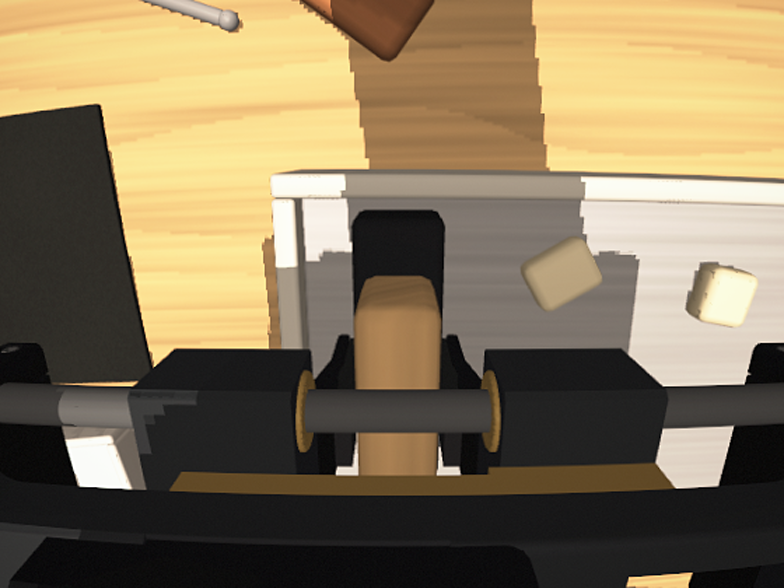

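The wrist view shows the foot's near end at (400,212), just inside the rim at about (400,200). One chip is ahead at (562,273), and nothing is under the foot.

Run:
```python
from h import *
np.set_printoptions(precision=4,suppress=True)
w=np.array([(400,212),(300,198),(780,205),(300,330)])/1.4
print(atz('wrist',w,[.090,.062,.062,.05]))
print('chips',atz('wrist',np.array([(562,272),(725,295)])/1.4,.062))
```

```text
[[0.4721 0.119  0.09  ]
 [0.4687 0.0784 0.062 ]
 [0.4745 0.2843 0.062 ]
 [0.5308 0.071  0.05  ]]
chips [[0.5026 0.1878 0.062 ]
 [0.5149 0.2643 0.062 ]]
```

Emit:
{"api": "carry_out", "payload": {"deltas": [{"hand": 10,"dp": [-0.016,0,0.036],"spin": 0},{"hand": 10,"dp": [-0.016,0,0.036],"spin": 0},{"hand": 10,"dp": [-0.016,0.05,0.036],"spin": 0},{"hand": 10,"dp": [-0.016,0.1,0.036],"spin": 0},{"hand": 10,"dp": [-0.016,0.15,0.036],"spin": 0},{"hand": 10,"dp": [-0.016,0.2,0.036],"spin": 0},{"hand": 10,"dp": [-0.016,0.25,0.036],"spin": 0},{"hand": 10,"dp": [-0.016,0.3,0.036],"spin": 0},{"hand": 10,"dp": [-0.016,0.35,0.036],"spin": 0},{"hand": 10,"dp": [-0.016,0.4,0.036],"spin": 0},{"hand": 10,"dp": [-0.016,0.45,0.036],"spin": 0},{"hand": 10,"dp": [-0.016,0.5,0.036],"spin": 0},{"hand": 10,"dp": [-0.016,0.55,0.036],"spin": 0},{"hand": 10,"dp": [-0.016,0.6,0.036],"spin": 0},{"hand": 10,"dp": [-0.016,0.65,0.036],"spin": 0},{"hand": 10,"dp": [-0.016,0.7,0.036],"spin": 0},{"hand": 10,"dp": [-0.016,0.76,0.036],"spin": 0},{"hand": 10,"dp": [-0.016,0.82,0.036],"spin": 0},{"hand": 10,"dp": [-0.016,0.88,0.036],"spin": 0},{"hand": 10,"dp": [-0.016,0.945,0.036],"spin": 0}]}}

```text
time: 7.3
ee_pos: [0.5347, 0.3545, 0.0856]
eef_rot: [0.012, 1.0, 0.0, 0.0]
ft_force: [0.3, -1.0, -1.4]
width: 0.0256
grip_force: 45.0
```

Emit:
{"api": "carry_out", "payload": {"deltas": [{"hand": 10,"dp": [0,0,0],"spin": 0},{"hand": 10,"dp": [0,0,0],"spin": 0}]}}

```text
time: 7.5
ee_pos: [0.5347, 0.3535, 0.0855]
eef_rot: [0.011, 1.0, -0.0, 0.0]
ft_force: [0.3, -0.2, -0.2]
width: 0.0255
grip_force: 45.0
```

Emit:
{"api": "carry_out", "payload": {"deltas": [{"hand": 10,"dp": [0,0,-0.15],"spin": 0},{"hand": 10,"dp": [0,0,-0.3],"spin": 0},{"hand": 10,"dp": [-0.1,-0.2,-0.3],"spin": 0},{"hand": 10,"dp": [-0.232,-0.4,-0.3],"spin": 0},{"hand": 10,"dp": [-0.232,-0.6,-0.3],"spin": 0},{"hand": 10,"dp": [-0.232,-0.8,-0.3],"spin": 0},{"hand": 10,"dp": [-0.232,-0.93,-0.3],"spin": 0},{"hand": 10,"dp": [-0.232,-0.93,-0.3],"spin": 0},{"hand": 10,"dp": [-0.232,-0.93,-0.15],"spin": 0},{"hand": 10,"dp": [-0.232,-0.93,-0.05],"spin": 0},{"hand": 10,"dp": [-0.232,-0.93,0.004],"spin": 0},{"hand": 10,"dp": [-0.232,-0.93,0.004],"spin": 0}]}}

```text
time: 8.7
ee_pos: [0.5871, 0.1184, 0.0843]
eef_rot: [0.012, 1.0, -0.0, -0.0]
ft_force: [0.8, -0.4, -1.6]
width: 0.0254
grip_force: 45.0
```

Emit:
{"api": "carry_out", "payload": {"deltas": [{"hand": 10,"dp": [0,0.05,0],"spin": 0},{"hand": 10,"dp": [0,0.1,0],"spin": 0},{"hand": 10,"dp": [0,0.15,0],"spin": 0},{"hand": 10,"dp": [0,0.2,0],"spin": 0},{"hand": 10,"dp": [0,0.25,0],"spin": 0},{"hand": 10,"dp": [0,0.3,0],"spin": 0},{"hand": 10,"dp": [0,0.35,0],"spin": 0},{"hand": 10,"dp": [0,0.4,0],"spin": 0},{"hand": 10,"dp": [0,0.45,0],"spin": 0},{"hand": 10,"dp": [0,0.5,0],"spin": 0},{"hand": 10,"dp": [0,0.55,0],"spin": 0},{"hand": 10,"dp": [0,0.6,0],"spin": 0},{"hand": 10,"dp": [0,0.65,0],"spin": 0},{"hand": 10,"dp": [0,0.7,0],"spin": 0},{"hand": 10,"dp": [0,0.75,0],"spin": 0},{"hand": 10,"dp": [0,0.8,0],"spin": 0},{"hand": 10,"dp": [0,0.85,0],"spin": 0},{"hand": 10,"dp": [0,0.9,0],"spin": 0},{"hand": 10,"dp": [0,0.94,0],"spin": 0},{"hand": 10,"dp": [0,0.94,0],"spin": 0}]}}

```text
time: 10.7
ee_pos: [0.5922, 0.3565, 0.0843]
eef_rot: [0.011, 1.0, 0.0, -0.0]
ft_force: [-0.1, -0.5, -1.5]
width: 0.0254
grip_force: 45.0
```

Emit:
{"api": "carry_out", "payload": {"deltas": [{"hand": 10,"dp": [0,0,-0.2],"spin": 0},{"hand": 10,"dp": [0,0,-0.35],"spin": 0},{"hand": 10,"dp": [0,-0.2,-0.35],"spin": 0},{"hand": 10,"dp": [0.3,-0.4,-0.35],"spin": 0},{"hand": 10,"dp": [0.3,-0.6,-0.35],"spin": 0},{"hand": 10,"dp": [0.3,-0.8,-0.35],"spin": 0},{"hand": 10,"dp": [0.3,-1,-0.35],"spin": 0},{"hand": 10,"dp": [0.3,-1,-0.35],"spin": 0},{"hand": 10,"dp": [0.3,-1,-0.35],"spin": 0}]}}

```text
time: 11.6
ee_pos: [0.5118, 0.1005, 0.1726]
eef_rot: [0.016, 1.0, -0.0, 0.0]
ft_force: [-0.2, 0.1, -1.5]
width: 0.0258
grip_force: 45.0
```

Run:
```python
from h import *
s=read_state();print(s['time'],s['ee_pos'],s['eef_rot'],s['width'])
a=camera('scene')[:,:,::-1][185:340,305:530];b=camera('top')[:,:,::-1][155:290,40:340]
a=cv2.resize(a,(450,310),interpolation=cv2.INTER_CUBIC);b=cv2.resize(b,(600,270),interpolation=cv2.INTER_CUBIC)
o=np.zeros((580,600,3),np.uint8);o[:310,:450]=a;o[310:]=b;cv2.imwrite('pics/m3.png',o)
```

```text
11.6 [0.51183743 0.10047137 0.17259935] [ 1.56763169e-02  9.99877066e-01 -8.53583772e-05  3.12772714e-04] 0.025846457825289947
```

View pics/m3.png

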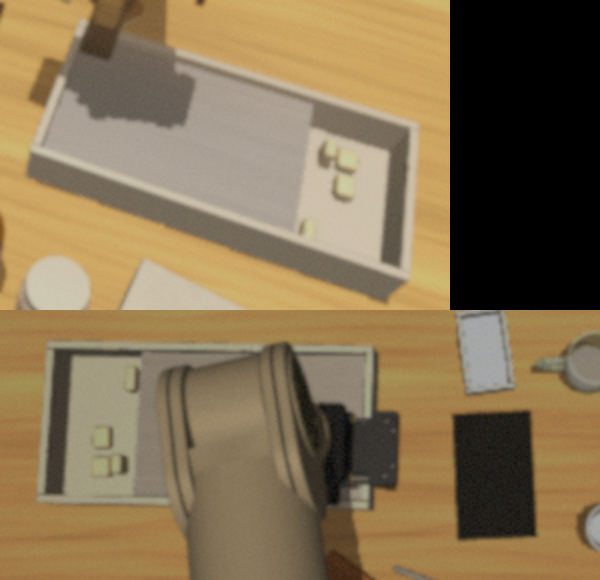

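All 4 chips lie in the trough: montage top view (131,378), (101,437), (101,466), (118,464). The plate looks clear. I check the height of the chip nearest the edge.

Run:
```python
from h import *
np.set_printoptions(precision=4,suppress=True)
a=np.array([(131,378),(101,437),(101,466)])-[0,310];a=a/2+[40,155]
b=np.array([(307,228),(345,187),(346,161)])/2+[305,185]
print(tri('top',a,'scene',b))
```

```text
[[0.6222 0.3683 0.025  0.0012]
 [0.5489 0.4087 0.0139 0.0012]
 [0.5122 0.4082 0.0121 0.0011]]
```

Emit:
{"api": "carry_out", "payload": {"deltas": [{"hand": 10,"dp": [0.034,-0.2,0],"spin": -0.012},{"hand": 10,"dp": [0.034,-0.4,0],"spin": -0.012},{"hand": 10,"dp": [0.034,-0.6,0],"spin": -0.012},{"hand": 10,"dp": [0.034,-0.76,0],"spin": -0.012},{"hand": 10,"dp": [0.034,-0.76,0.2],"spin": -0.012},{"hand": 10,"dp": [0.034,-0.76,0.3],"spin": -0.012},{"hand": 10,"dp": [0.034,-0.76,0.3],"spin": -0.012},{"hand": 10,"dp": [0.034,-0.76,0.3],"spin": -0.012}]}}

```text
time: 12.5
ee_pos: [0.4994, -0.0829, 0.0976]
eef_rot: [-0.008, 1.0, -0.0, -0.0]
ft_force: [-0.2, 1.1, -1.8]
width: 0.0254
grip_force: 45.0
```

Emit:
{"api": "carry_out", "payload": {"deltas": [{"hand": 10,"dp": [0.006,-0.024,0.1],"spin": 0},{"hand": 10,"dp": [0.006,-0.024,0.18],"spin": 0},{"hand": 10,"dp": [0.006,-0.024,0.21],"spin": 0},{"hand": 10,"dp": [0.006,-0.024,0.226],"spin": 0},{"hand": 10,"dp": [0.006,-0.024,0.228],"spin": 0},{"hand": 10,"dp": [0.006,-0.024,0.228],"spin": 0}]}}

```text
time: 13.1
ee_pos: [0.4983, -0.0895, 0.0411]
eef_rot: [-0.007, 1.0, 0.0, 0.001]
ft_force: [-0.9, -1.1, -2.4]
width: 0.026
grip_force: 45.0
```

Emit:
{"api": "carry_out", "payload": {"deltas": [{"hand": 10,"dp": [0,0,0.004],"spin": 0},{"hand": 10,"dp": [0,0,0.006],"spin": 0},{"hand": 60,"dp": [0,0,0.006],"spin": 0},{"hand": 60,"dp": [0,0,0.006],"spin": 0},{"hand": 60,"dp": [0,0,0.006],"spin": 0},{"hand": 60,"dp": [0,0,0.006],"spin": 0},{"hand": 60,"dp": [0,0,-0.1],"spin": 0},{"hand": 87,"dp": [0,0,-0.3],"spin": 0},{"hand": 87,"dp": [0,0,-0.5],"spin": 0},{"hand": 87,"dp": [0,0,-0.6],"spin": 0},{"hand": 87,"dp": [0,0,-0.6],"spin": 0}]}}

```text
time: 14.2
ee_pos: [0.4995, -0.0899, 0.1938]
eef_rot: [-0.007, 1.0, 0.001, 0.003]
ft_force: [0.2, -0.1, -0.7]
width: 0.0826
grip_force: 0.0
```

Run:
```python
from h import *
np.set_printoptions(precision=4,suppress=True)
s=read_state();print(s['time'],s['ee_pos'],s['eef_rot'],s['width'])
snap('wrist','w4.png',k=1.4)
```

```text
14.2 [ 0.4995 -0.0899  0.1938] [-0.007   1.      0.0006  0.0033] 0.08264543398593326
```

View pics/w4.png

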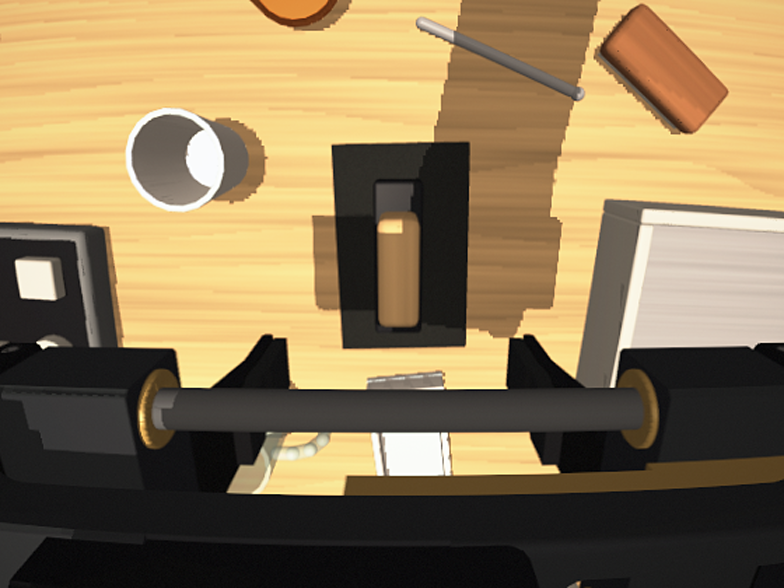

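The wrist view shows the scraper upright on its mat at (400,270), the beaker unmoved at (175,160), and the dish and mug handle partly hidden behind the gripper. The mug is next, gripped across x because its handle points to +y.

Run:
```python
from h import *
print(read_state()['joint_positions'].round(2), atz('wrist',np.array([(174.5,160)])/1.4,.07))
```

```text
[-0.54  0.08  0.67  1.85 -0.06  1.23  1.73] [[ 0.42950097 -0.22216494  0.07      ]]
```

Emit:
{"api": "carry_out", "payload": {"deltas": [{"hand": 87,"dp": [-0.2,-0.2,0],"spin": 0.5},{"hand": 87,"dp": [-0.3,-0.3,0],"spin": 0.5},{"hand": 87,"dp": [-0.4,-0.45,0],"spin": 0.5},{"hand": 87,"dp": [-0.5,-0.483,0],"spin": 0.5},{"hand": 87,"dp": [-0.5,-0.483,0],"spin": 0.5},{"hand": 87,"dp": [-0.5,-0.483,0],"spin": 0.5},{"hand": 87,"dp": [-0.5,-0.483,0],"spin": 0.5},{"hand": 87,"dp": [-0.5,-0.483,0],"spin": 0.5},{"hand": 87,"dp": [-0.5,-0.483,0],"spin": 0.5},{"hand": 87,"dp": [-0.5,-0.483,0],"spin": 0.5},{"hand": 87,"dp": [-0.5,-0.483,0],"spin": 0.5},{"hand": 87,"dp": [-0.5,-0.483,0],"spin": 0.5},{"hand": 87,"dp": [-0.5,-0.483,0],"spin": 0.5}]}}

```text
time: 15.55
ee_pos: [0.6237, -0.2086, 0.1889]
eef_rot: [0.701, 0.713, -0.001, -0.001]
ft_force: [-0.7, -1.7, 0.1]
width: 0.0873
grip_force: 0.0
```

Run:
```python
from h import *
np.set_printoptions(precision=4,suppress=True)
s=read_state();print(s['time'],s['ee_pos'],s['eef_rot'],s['joint_positions'])
P=snap('wrist','w5.png',k=1.4)
th=np.linspace(0,2*np.pi,9)[:8]
print(proj('wrist',np.c_[.627+.033*np.cos(th),-.209+.033*np.sin(th),.085+0*th],P)*1.4)
```

```text
15.55 [ 0.6237 -0.2086  0.1889] [ 0.7014  0.7128 -0.0006 -0.0006] [-0.4156  0.595   0.9952  1.4511 -0.5     1.3666  0.6178]
[[457.412  287.8024]
 [442.5393 248.1874]
 [401.8741 230.6591]
 [360.5486 246.8856]
 [344.1825 286.0479]
 [360.9974 323.9175]
 [399.8497 339.5804]
 [439.2328 325.1018]]
```

View pics/w5.png

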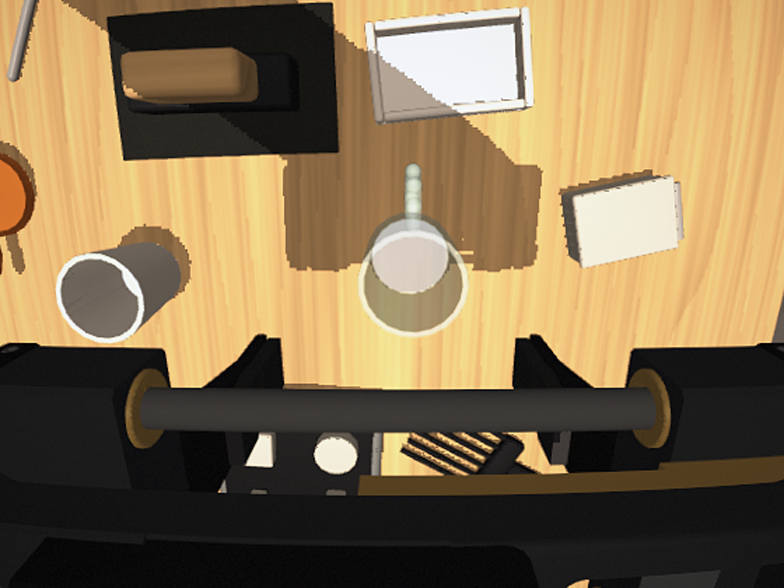

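The wrist view shows the mug rim centred at (413,283). That is 9 mm to +x of the finger centre line (398), with the handle straight up the image (+y). I descend on it at x = 0.632.

Emit:
{"api": "carry_out", "payload": {"deltas": [{"hand": 87,"dp": [0.003,0.034,0.1],"spin": 0},{"hand": 87,"dp": [0.003,0.034,0.25],"spin": 0},{"hand": 87,"dp": [0.003,0.034,0.4],"spin": 0},{"hand": 87,"dp": [0.003,0.034,0.55],"spin": 0},{"hand": 87,"dp": [0.003,0.034,0.616],"spin": 0},{"hand": 87,"dp": [0.003,0.034,0.616],"spin": 0},{"hand": 40,"dp": [0.003,0.034,0.616],"spin": 0},{"hand": 40,"dp": [0.003,0.034,0.616],"spin": 0},{"hand": 40,"dp": [0.003,0.034,0.616],"spin": 0},{"hand": 40,"dp": [0.003,0.034,0.616],"spin": 0},{"hand": 40,"dp": [0.003,0.034,0.616],"spin": 0},{"hand": 40,"dp": [0.003,0.034,0.616],"spin": 0}], "force": 30}}

```text
time: 16.8
ee_pos: [0.6332, -0.2079, 0.0372]
eef_rot: [0.702, 0.712, 0.0, 0.001]
ft_force: [-1.4, 0.5, 6.8]
width: 0.0643
grip_force: 30.0
```

Emit:
{"api": "carry_out", "payload": {"deltas": [{"hand": 40,"dp": [0,0,-0.1],"spin": 0},{"hand": 40,"dp": [0,0,-0.25],"spin": 0},{"hand": 40,"dp": [0,0,-0.4],"spin": 0},{"hand": 40,"dp": [0,-0.06,-0.5],"spin": 0},{"hand": 40,"dp": [0.06,-0.113,-0.5],"spin": 0},{"hand": 40,"dp": [0.18,-0.113,-0.5],"spin": 0},{"hand": 40,"dp": [0.32,-0.113,-0.5],"spin": 0},{"hand": 40,"dp": [0.46,-0.113,-0.5],"spin": 0},{"hand": 40,"dp": [0.6,-0.113,-0.5],"spin": 0},{"hand": 40,"dp": [0.74,-0.113,-0.5],"spin": 0},{"hand": 40,"dp": [0.88,-0.113,-0.5],"spin": 0},{"hand": 40,"dp": [1,-0.113,-0.5],"spin": 0},{"hand": 40,"dp": [1,-0.113,-0.5],"spin": 0}]}}

```text
time: 18.1
ee_pos: [0.6006, 0.048, 0.1603]
eef_rot: [0.699, 0.715, 0.0, -0.001]
ft_force: [0.3, 0.4, -3.2]
width: 0.0637
grip_force: 30.0
```

Emit:
{"api": "carry_out", "payload": {"deltas": [{"hand": 40,"dp": [0.14,0,0],"spin": 0},{"hand": 40,"dp": [0.28,0,0],"spin": 0},{"hand": 40,"dp": [0.42,0,0],"spin": 0},{"hand": 40,"dp": [0.56,0,0],"spin": 0},{"hand": 40,"dp": [0.7,0,0],"spin": 0},{"hand": 40,"dp": [0.84,0,0],"spin": 0},{"hand": 40,"dp": [0.95,0,0],"spin": 0},{"hand": 40,"dp": [0.986,0,0],"spin": 0},{"hand": 40,"dp": [0.986,0,0],"spin": 0},{"hand": 40,"dp": [0.986,0,0.1],"spin": 0},{"hand": 40,"dp": [0.986,0,0.2],"spin": 0},{"hand": 40,"dp": [0.986,0,0.2],"spin": 0},{"hand": 40,"dp": [0.986,0,0.2],"spin": 0}]}}

```text
time: 19.4
ee_pos: [0.5977, 0.2866, 0.1117]
eef_rot: [0.703, 0.711, -0.0, 0.0]
ft_force: [1.2, -0.2, -1.9]
width: 0.064
grip_force: 30.0
```

Run:
```python
from h import *
s=read_state();print(s['ee_pos'],s['eef_rot'],s['width'],s['grip_force'],s['ft_force'])
snap('wrist','w6.png',k=1.4)
```

```text
[0.59773422 0.28664669 0.11165999] [ 7.02784402e-01  7.11402815e-01 -2.72583421e-04  2.12392134e-04] 0.06396779911051743 29.991196361370385 [ 1.15663082 -0.20681722 -1.85106541]
```

View pics/w6.png

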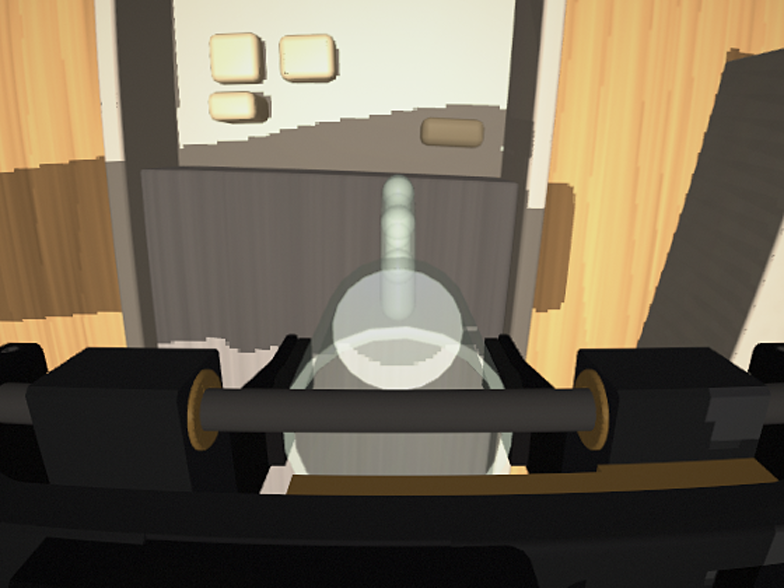

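The wrist view shows the mug held upright over the plate with its handle towards the trough. The 4 chips lie in the trough at (236,57), (307,57), (235,105) and (452,132). I lower and release the mug.

Emit:
{"api": "carry_out", "payload": {"deltas": [{"hand": 40,"dp": [0,0,0.05],"spin": 0},{"hand": 40,"dp": [0,0,0.08],"spin": 0},{"hand": 40,"dp": [0,0,0.092],"spin": 0},{"hand": 40,"dp": [0,0,0.096],"spin": 0},{"hand": 40,"dp": [0,0,0.096],"spin": 0},{"hand": 84,"dp": [0,0,0.096],"spin": 0},{"hand": 84,"dp": [0,0,0.096],"spin": 0},{"hand": 84,"dp": [0,0,0.096],"spin": 0},{"hand": 84,"dp": [0,0,0.096],"spin": 0},{"hand": 84,"dp": [0,0,0.096],"spin": 0},{"hand": 84,"dp": [0,0,0],"spin": 0},{"hand": 84,"dp": [0,0,-0.2],"spin": 0},{"hand": 87,"dp": [0,0,-0.4],"spin": 0},{"hand": 87,"dp": [0,0,-0.45],"spin": 0}]}}

```text
time: 20.85
ee_pos: [0.5995, 0.2882, 0.2295]
eef_rot: [0.702, 0.712, 0.003, 0.001]
ft_force: [1.5, 0.0, -0.2]
width: 0.0862
grip_force: 0.0
```

Emit:
{"api": "carry_out", "payload": {"deltas": [{"hand": 87,"dp": [-1,-0.4,0],"spin": 0},{"hand": 87,"dp": [-1,-0.4,0],"spin": 0},{"hand": 87,"dp": [-1,-0.4,0],"spin": 0},{"hand": 87,"dp": [-1,-0.4,0],"spin": 0},{"hand": 87,"dp": [-1,-0.4,0],"spin": 0},{"hand": 87,"dp": [-1,-0.4,0],"spin": 0},{"hand": 87,"dp": [-1,-0.4,0],"spin": 0}]}}

```text
time: 21.55
ee_pos: [0.5, 0.0339, 0.2233]
eef_rot: [0.704, 0.71, 0.001, -0.001]
ft_force: [-0.3, 0.4, 0.5]
width: 0.087
grip_force: 0.0
```

Emit:
{"api": "carry_out", "payload": {"deltas": [{"hand": 87,"dp": [-1,-0.31,0.12],"spin": 0},{"hand": 87,"dp": [-1,-0.31,0.12],"spin": 0},{"hand": 87,"dp": [-1,-0.31,0.12],"spin": 0},{"hand": 87,"dp": [-1,-0.31,0.12],"spin": 0},{"hand": 87,"dp": [-1,-0.31,0.12],"spin": 0},{"hand": 87,"dp": [-1,-0.31,0.12],"spin": 0},{"hand": 87,"dp": [-1,-0.31,0.12],"spin": 0},{"hand": 87,"dp": [-1,-0.31,0.12],"spin": 0}]}}

```text
time: 22.35
ee_pos: [0.4276, -0.2126, 0.1938]
eef_rot: [0.702, 0.713, 0.002, -0.0]
ft_force: [0.2, 1.3, 0.9]
width: 0.0873
grip_force: 0.0
```

Run:
```python
from h import *
np.set_printoptions(precision=4,suppress=True)
s=read_state();print(s['time'],s['ee_pos'],s['eef_rot'],s['joint_positions'])
P=snap('wrist','w7.png',k=1.4)
th=np.linspace(0,2*np.pi,5)[:4]
print(proj('wrist',np.c_[.43+.031*np.cos(th),-.223+.031*np.sin(th),.07+0*th],P)*1.4)
```

```text
22.35 [ 0.4276 -0.2126  0.1938] [ 0.7015  0.7127  0.0015 -0.0005] [-1.2135 -0.4642  1.3371  1.9229  0.459   1.3566  0.0088]
[[447.4941 294.6961]
 [399.0713 245.4292]
 [348.9642 293.3041]
 [397.4998 339.8508]]
```

View pics/w7.png

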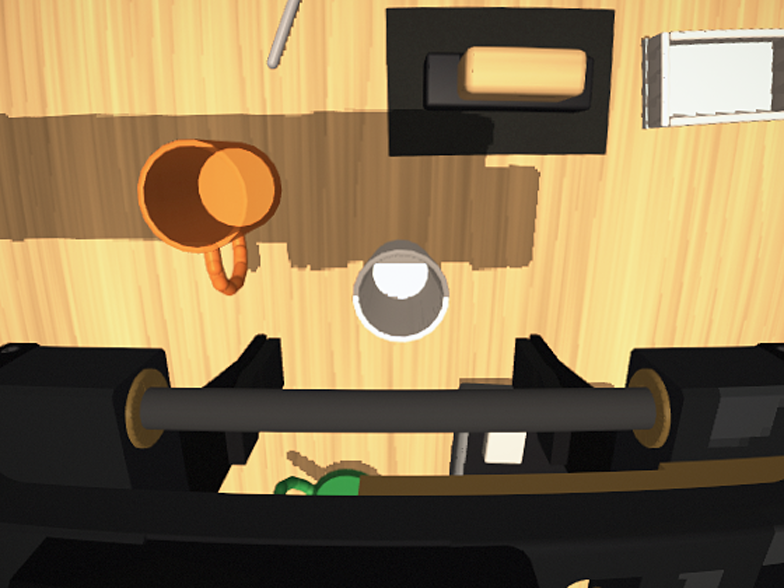

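The wrist view shows the beaker rim centred at (400,295), 2 mm to +x of the finger line. Joints 2 and 3 are near their limits, so I turn the tool back first.

Emit:
{"api": "carry_out", "payload": {"deltas": [{"hand": 87,"dp": [-0.044,0.008,0],"spin": -0.4},{"hand": 87,"dp": [-0.044,0.008,0],"spin": -0.4},{"hand": 87,"dp": [-0.044,0.008,0],"spin": -0.4},{"hand": 87,"dp": [-0.044,0.008,0],"spin": -0.4},{"hand": 87,"dp": [-0.044,0.008,0],"spin": -0.4},{"hand": 87,"dp": [-0.044,0.008,0],"spin": -0.4},{"hand": 87,"dp": [-0.044,0.008,0],"spin": -0.4},{"hand": 87,"dp": [-0.044,0.008,0],"spin": -0.4},{"hand": 87,"dp": [-0.044,0.008,0],"spin": -0.4},{"hand": 87,"dp": [-0.044,0.008,0],"spin": -0.4}]}}

```text
time: 23.4
ee_pos: [0.4266, -0.2228, 0.1953]
eef_rot: [0.148, 0.989, -0.002, 0.001]
ft_force: [-0.4, 0.7, 0.4]
width: 0.087
grip_force: 0.0
```

Run:
```python
from h import *
np.set_printoptions(precision=4,suppress=True)
s=read_state();print(s['time'],s['ee_pos'],s['eef_rot'],s['joint_positions'])
print(to_tool((.4296,-.2235,.032)))
```

```text
23.4 [ 0.4266 -0.2228  0.1953] [ 0.1484  0.9889 -0.0021  0.0011] [-1.2189 -0.4934  1.338   1.9151  0.4936  1.3737  1.2578]
[-0.0106  0.0034  0.6534]
```

Emit:
{"api": "carry_out", "payload": {"deltas": [{"hand": 87,"dp": [-0.01,0.004,0.1],"spin": 0},{"hand": 87,"dp": [-0.01,0.004,0.2],"spin": 0},{"hand": 87,"dp": [-0.01,0.004,0.2],"spin": 0}]}}

```text
time: 23.7
ee_pos: [0.4125, -0.2149, 0.1524]
eef_rot: [0.15, 0.989, -0.004, 0.007]
ft_force: [-0.5, 0.4, 0.5]
width: 0.087
grip_force: 0.0
```

Run:
```python
from h import *
np.set_printoptions(precision=4,suppress=True)
s=read_state();print(s['time'],s['ee_pos'],s['eef_rot'],s['joint_positions'])
print(to_tool((.4296,-.2235,.032)))
```

```text
23.7 [ 0.4125 -0.2149  0.1524] [ 0.1499  0.9887 -0.0039  0.0069] [-1.1884 -0.4956  1.3389  2.0171  0.514   1.2737  1.2334]
[-0.0683 -0.01    0.4826]
```

Emit:
{"api": "carry_out", "payload": {"deltas": [{"hand": 87,"dp": [0,0,-0.2],"spin": 0},{"hand": 87,"dp": [-0.2,0.03,-0.3],"spin": 0},{"hand": 87,"dp": [-0.4,0.06,-0.36],"spin": 0},{"hand": 87,"dp": [-0.6,0.1,-0.36],"spin": 0},{"hand": 87,"dp": [-0.8,0.12,-0.36],"spin": 0},{"hand": 87,"dp": [-0.8,0.12,-0.36],"spin": 0},{"hand": 87,"dp": [-0.8,0.12,-0.36],"spin": 0}]}}

```text
time: 24.4
ee_pos: [0.4913, -0.1996, 0.277]
eef_rot: [0.149, 0.988, -0.008, 0.03]
ft_force: [0.1, -0.9, -0.3]
width: 0.0872
grip_force: 0.0
```

Run:
```python
from h import *
np.set_printoptions(precision=4,suppress=True)
s=read_state();print(s['time'],s['ee_pos'],s['eef_rot'],s['joint_positions'])
```

```text
24.4 [ 0.4913 -0.1996  0.277 ] [ 0.149   0.9884 -0.0083  0.0297] [-1.3864 -0.4986  1.3387  1.7256  0.5147  1.4904  1.1774]
```

Emit:
{"api": "carry_out", "payload": {"deltas": [{"hand": 87,"dp": [-0.1,-0.3,0],"spin": 0},{"hand": 87,"dp": [-0.2,-0.6,0],"spin": 0},{"hand": 87,"dp": [-0.2,-0.65,0],"spin": 0},{"hand": 87,"dp": [-0.2,-0.65,0],"spin": 0},{"hand": 87,"dp": [-0.2,-0.65,0],"spin": 0}]}}

```text
time: 24.9
ee_pos: [0.4391, -0.3306, 0.2961]
eef_rot: [0.151, 0.987, -0.018, 0.049]
ft_force: [-0.1, 0.1, -0.3]
width: 0.0869
grip_force: 0.0
```

Run:
```python
from h import *
np.set_printoptions(precision=4,suppress=True)
s=read_state();print(s['time'],s['ee_pos'],s['eef_rot'],s['joint_positions'])
```

```text
24.9 [ 0.4391 -0.3306  0.2961] [ 0.1509  0.9872 -0.0184  0.0489] [-1.1336 -0.4996  1.3393  1.6837  0.5192  1.4823  1.4464]
```

Emit:
{"api": "carry_out", "payload": {"deltas": [{"hand": 87,"dp": [0.1,0.3,0],"spin": 0},{"hand": 87,"dp": [0.2,0.6,0],"spin": 0},{"hand": 87,"dp": [0.3,0.8,0],"spin": 0},{"hand": 87,"dp": [0.36,1,0],"spin": 0},{"hand": 87,"dp": [0.36,1,0],"spin": 0},{"hand": 87,"dp": [0.36,1,0],"spin": 0},{"hand": 87,"dp": [0.36,1,0],"spin": 0},{"hand": 87,"dp": [0.36,1,0],"spin": 0}]}}

```text
time: 25.7
ee_pos: [0.4291, -0.0644, 0.2814]
eef_rot: [0.15, 0.987, -0.019, 0.049]
ft_force: [-0.7, -0.7, 0.5]
width: 0.0868
grip_force: 0.0
```

Run:
```python
from h import *
np.set_printoptions(precision=4,suppress=True)
s=read_state();print(s['time'],s['ee_pos'],s['eef_rot'],s['joint_positions'])
```

```text
25.7 [ 0.4291 -0.0644  0.2814] [ 0.1495  0.9874 -0.0188  0.0488] [-1.0012 -0.4096  0.7769  1.9386  0.3596  1.4336  0.9763]
```

Emit:
{"api": "carry_out", "payload": {"deltas": [{"hand": 87,"dp": [0,0,0],"spin": 0},{"hand": 87,"dp": [0,0,0],"spin": 0},{"hand": 87,"dp": [0,0,0],"spin": 0}]}}

```text
time: 26.0
ee_pos: [0.4292, -0.0644, 0.2818]
eef_rot: [0.15, 0.987, -0.018, 0.049]
ft_force: [0.4, -0.0, 0.3]
width: 0.0872
grip_force: 0.0
```

Run:
```python
from h import *
np.set_printoptions(precision=4,suppress=True)
s=read_state();print(s['time'],s['ee_pos'],s['eef_rot'],s['joint_positions'])
print(Ro.from_quat(s['eef_rot']).as_matrix())
```

```text
26.0 [ 0.4292 -0.0644  0.2818] [ 0.1501  0.9873 -0.0182  0.0492] [-1.0003 -0.4102  0.7764  1.9381  0.3591  1.4335  0.9758]
[[-0.9501  0.2982  0.0916]
 [ 0.2946  0.9543 -0.0508]
 [-0.1025 -0.0213 -0.9945]]
```

Emit:
{"api": "carry_out", "payload": {"deltas": [{"hand": 87,"dp": [0.15,-0.02,0],"spin": 0},{"hand": 87,"dp": [0.3,-0.05,0],"spin": 0},{"hand": 87,"dp": [0.45,-0.07,0],"spin": 0},{"hand": 87,"dp": [0.45,-0.07,0],"spin": 0}]}}

```text
time: 26.4
ee_pos: [0.3364, -0.0518, 0.2772]
eef_rot: [0.148, 0.987, -0.015, 0.053]
ft_force: [0.6, -0.6, 0.5]
width: 0.0868
grip_force: 0.0
```

```bash
cat > st.py <<'E'
from h import *
np.set_printoptions(precision=4,suppress=True)
s=read_state();print(s['time'],s['ee_pos'],s['joint_positions'],'g',s['width'],s['grip_force'])
M=Ro.from_quat(s['eef_rot']).as_matrix();print('tx',M[:,0],'ty',M[:,1],'tz',M[:,2],'yaw_ty',np.degrees(np.arctan2(M[1,1],M[0,1])))
E
python3 st.py
```

```text
26.4 [ 0.3364 -0.0518  0.2772] [-0.452  -0.4963  0.2849  2.0965  0.1998  1.4362  1.0606] g 0.08678405591156073 0.0
tx [-0.9504  0.2913 -0.1088] ty [ 0.2944  0.9556 -0.0139] tz [ 0.0999 -0.0453 -0.994 ] yaw_ty 72.8755069389607
```

Emit:
{"api": "carry_out", "payload": {"deltas": [{"hand": 87,"dp": [0.15,-0.02,0],"spin": 0},{"hand": 87,"dp": [0.3,-0.05,0],"spin": 0},{"hand": 87,"dp": [0.3,-0.05,0],"spin": 0}]}}

```text
time: 26.7
ee_pos: [0.3104, -0.0491, 0.278]
eef_rot: [0.146, 0.988, -0.016, 0.053]
ft_force: [-0.4, -1.0, 0.3]
width: 0.087
grip_force: 0.0
```

```bash
python3 st.py
```

```text
26.7 [ 0.3104 -0.0491  0.278 ] [ 0.0152 -0.4979 -0.0418  2.1196  0.0303  1.4204  1.2517] g 0.08699423735432413 0.0
tx [-0.9517  0.2867 -0.1096] ty [ 0.2902  0.9568 -0.0166] tz [ 0.1001 -0.0476 -0.9938] yaw_ty 73.12803638306909
```

Emit:
{"api": "carry_out", "payload": {"deltas": [{"hand": 87,"dp": [0.4,-0.05,0.2],"spin": 0},{"hand": 87,"dp": [0.8,-0.1,0.4],"spin": 0},{"hand": 87,"dp": [0.8,-0.1,0.4],"spin": 0},{"hand": 87,"dp": [0.8,-0.1,0.4],"spin": 0}]}}

```text
time: 27.1
ee_pos: [0.233, -0.0349, 0.15]
eef_rot: [0.167, 0.984, -0.065, -0.015]
ft_force: [2.5, 5.7, -0.1]
width: 0.0869
grip_force: 0.0
```

```bash
python3 st.py
```

```text
27.1 [ 0.233  -0.0349  0.15  ] [ 0.183  -0.4994 -0.2962  2.3803 -0.0213  1.3024  1.166 ] g 0.08691138332941538 0.0
tx [-0.9437  0.3306  0.0069] ty [ 0.3268  0.9356 -0.1332] tz [-0.0505 -0.1235 -0.9911] yaw_ty 70.74535793217255
```

```bash
cat > kin.py <<'E'
import numpy as np
from scipy.spatial.transform import Rotation as Ro
from scipy.optimize import least_squares
D=[([-1.23360748,.33285982,-.06469614,1.46095437,.02163598,1.34988011,-.08848694],[.21993116,.58461364,.22175523],[.178906675,.983865798,-.000698529,-.0000754]),
([-.4156,.595,.9952,1.4511,-.5,1.3666,.6178],[.6237,-.2086,.1889],[.7014,.7128,-.0006,-.0006]),
([-1.2135,-.4642,1.3371,1.9229,.459,1.3566,.0088],[.4276,-.2126,.1938],[.7015,.7127,.0015,-.0005]),
([-1.2189,-.4934,1.338,1.9151,.4936,1.3737,1.2578],[.4266,-.2228,.1953],[.1484,.9889,-.0021,.0011]),
([-1.1884,-.4956,1.3389,2.0171,.514,1.2737,1.2334],[.4125,-.2149,.1524],[.1499,.9887,-.0039,.0069]),
([-1.3864,-.4986,1.3387,1.7256,.5147,1.4904,1.1774],[.4913,-.1996,.277],[.149,.9884,-.0083,.0297]),
([-1.1336,-.4996,1.3393,1.6837,.5192,1.4823,1.4464],[.4391,-.3306,.2961],[.1509,.9872,-.0184,.0489]),
([-1.0003,-.4102,.7764,1.9381,.3591,1.4335,.9758],[.4292,-.0644,.2818],[.1501,.9873,-.0182,.0492]),
([-.452,-.4963,.2849,2.0965,.1998,1.4362,1.0606],[.3364,-.0518,.2772],[.148,.987,-.015,.053]),
([.0152,-.4979,-.0418,2.1196,.0303,1.4204,1.2517],[.3104,-.0491,.278],[.146,.988,-.016,.053]),
([.183,-.4994,-.2962,2.3803,-.0213,1.3024,1.166],[.233,-.0349,.15],[.167,.984,-.065,-.015])]
Q=np.array([d[0] for d in D]);P=np.array([d[1] for d in D]);RR=Ro.from_quat([d[2] for d in D])
AX=['z','y']*3+['z'];SG=np.array([-1,1,-1,1,-1,1,-1])
def fk(q,p):
    # p: offsets7, links: 4 lengths, 3 x-offsets
    T=Ro.identity();x=np.zeros(3);L=p[7:11];A=p[11:14]
    pre={1:[0,0,L[0]],3:[A[0],0,L[1]],5:[A[1],0,L[2]],6:[A[2],0,0]}
    for i in range(7):
        if i in pre: x=x+T.apply(pre[i])
        T=T*Ro.from_euler(AX[i],SG[i]*(q[i]+p[i]))
    return x+T.apply([0,0,L[3]]),T
def res(p):
    r=[]
    for q,x,R in zip(Q,P,RR):
        y,T=fk(q,p); r+=list((y-x)*5)+list((R.inv()*T).as_rotvec())
    return np.r_[r,p[:7]*.001,p[11:]*.001]
def fit():
    best=None
    for o7 in np.arange(-3.14,3.14,.785):
        s=least_squares(res,np.r_[np.zeros(6),o7,.35,.4,.4,.25,0,0,0])
        if best is None or s.cost<best.cost: best=s
    return best
if __name__=='__main__':
    b=fit();np.set_printoptions(precision=4,suppress=True);print(b.cost,b.x);print(np.abs(b.fun[:66].reshape(-1,6)).max(1));np.save('kin.npy',b.x)
E
python3 kin.py
```

```text
0.028887706334471054 [ 0.0176 -0.0238  0.0067  0.0378  0.0443 -0.0221 -1.5635  0.3924  0.4653
  0.4722  0.5342  0.0103 -0.0367 -0.0194]
[0.1017 0.0535 0.0638 0.0676 0.0381 0.0496 0.0351 0.0213 0.0463 0.0844
 0.0391]
```

```bash
cat > kin2.py <<'E'
from kin import *
import itertools
def fk(q,p,SG=None,AX=['z','y','z','y','z','y','z']):
    s=p[-7:]; T=Ro.identity();x=np.zeros(3)
    E=p[:48].reshape(8,6)
    for i in range(8):
        x=x+T.apply(E[i,:3]); T=T*Ro.from_rotvec(E[i,3:])
        if i<7: T=T*Ro.from_euler(AX[i],s[i]*q[i])
    return x,T
def mk(s,o7):
    E=np.zeros((8,6));E[1,2]=.35;E[3,2]=.42;E[5,2]=.4;E[7,2]=.3;E[7,5]=o7
    return E.ravel(),np.array(s)
def fit(s,o7,reg=.02,n=60):
    e0,s=mk(s,o7)
    f=lambda e:np.r_[np.ravel([np.r_[(fk(q,np.r_[e,s])[0]-x)*5,(R.inv()*fk(q,np.r_[e,s])[1]).as_rotvec()] for q,x,R in zip(Q,P,RR)]),reg*(e-e0)]
    return least_squares(f,e0,max_nfev=n),s
if __name__=='__main__':
    np.set_printoptions(precision=3,suppress=True);out=[]
    for s3,s5 in itertools.product([-1,1],[-1,1]):
        for o7 in (1.57,-1.57,0.01,3.1):
            r,s=fit([-1,1,s3,1,s5,1,-1],o7,n=25);out.append((r.cost,s3,s5,o7))
    out.sort();print(out[:5])
    _,s3,s5,o7=out[0]
    r,s=fit([-1,1,s3,1,s5,1,-1],o7,reg=.003,n=200);print(r.cost,np.abs(r.fun[:66].reshape(-1,6)).max(1));print(r.x.reshape(8,6))
    np.save('kin2.npy',np.r_[r.x,s])
E
time timeout 500 python3 kin2.py
```

```text
[(np.float64(2.757007934027334e-06), -1, -1, 1.57), (np.float64(0.00023563187920063258), -1, -1, 3.1), (np.float64(0.00024550805038086373), -1, -1, 0.01), (np.float64(0.0009855874948910387), -1, -1, -1.57), (np.float64(0.0034422437523641746), -1, 1, -1.57)]
6.960372819283139e-07 [0.    0.    0.    0.    0.    0.    0.    0.    0.001 0.    0.001]
[[-0.     0.    -0.046  0.    -0.     0.   ]
 [-0.    -0.011  0.304 -0.001  0.     0.   ]
 [ 0.    -0.011  0.014  0.001  0.    -0.   ]
 [-0.    -0.012  0.434 -0.    -0.    -0.   ]
 [-0.    -0.012  0.045 -0.    -0.    -0.   ]
 [ 0.001 -0.     0.445 -0.     0.    -0.   ]
 [-0.001 -0.     0.025 -0.     0.     0.001]
 [ 0.    -0.     0.325  0.     0.     1.571]]
real	2m19.468s
user	3m37.649s
sys	0m0.198s
```

```bash
cat > em.py <<'E'
from kin2 import *
p=np.load('kin2.npy')
LO=np.array([-2.6,-.5,-1.47,.16,-1.27,.06,-2.6])+.0005;HI=np.array([2.6,2.12,1.34,2.42,4.41,2.06,2.6])-.0005
VM=.07*np.array([2.22,2.22,2.79,2.79,3.14,3.14,3.14])
def solve(q,x,R,w,reg):
    f=lambda z:np.r_[w*(fk(z,p)[0]-x),(R.inv()*fk(z,p)[1]).as_rotvec(),reg*(z-q)]
    return least_squares(f,np.clip(q,LO+1e-6,HI-1e-6),bounds=(LO,HI),max_nfev=15).x
def call(q,rows,w=3,reg=.05,vm=True):
    x0,R0=fk(q,p)
    cx,cR=x0,R0
    for dp,sp in rows:
        gx=x0+R0.apply(np.array(dp)*.25);gR=R0*Ro.from_euler('z',sp*np.pi)
        d=gx-cx;n=np.linalg.norm(d);d=d*min(1,.05/max(n,1e-9))
        rv=(cR.inv()*gR).as_rotvec();m=np.linalg.norm(rv);rv=rv*min(1,.15/max(m,1e-9))
        qn=solve(q,cx+d,cR*Ro.from_rotvec(rv),w,reg)
        if vm: qn=q+(qn-q)*min(1,(VM/np.maximum(np.abs(qn-q),1e-9)).min())
        q=qn;cx,cR=fk(q,p)
    return q
E
cat > t.py <<'E'
from em import *
np.set_printoptions(precision=3,suppress=True)
r1=[([.4,-.05,.2],0),([.8,-.1,.4],0),([.8,-.1,.4],0),([.8,-.1,.4],0)]
r2=[([0,0,-.2],0),([-.2,.03,-.3],0),([-.4,.06,-.36],0),([-.6,.1,-.36],0),([-.8,.12,-.36],0),([-.8,.12,-.36],0),([-.8,.12,-.36],0)]
r3=[([.15,-.02,0],0),([.3,-.05,0],0),([.45,-.07,0],0),([.45,-.07,0],0)]
for w in (1,3,10):
  for reg in (.02,.1):
    print(w,reg)
    for k,r,e in ((9,r1,10),(4,r2,5),(7,r3,8)):
        q=call(Q[k],r,w,reg);x,T=fk(q,p);print(q,'want',Q[e],'pos',x,P[e],'tz',T.as_matrix()[:,2],RR[e].as_matrix()[:,2])
E
timeout 400 python3 t.py
```

```text
1 0.02
[ 0.192 -0.499 -0.204  2.337 -0.055  1.209  1.302] want [ 0.183 -0.499 -0.296  2.38  -0.021  1.302  1.166] pos [ 0.286 -0.039  0.171] [ 0.233 -0.035  0.15 ] tz [ 0.085 -0.046 -0.995] [-0.051 -0.123 -0.991]
[-1.388 -0.499  1.339  1.725  0.504  1.518  1.176] want [-1.386 -0.499  1.339  1.726  0.515  1.49   1.177] pos [ 0.482 -0.197  0.276] [ 0.491 -0.2    0.277] tz [ 0.028 -0.016 -0.999] [ 0.056 -0.025 -0.998]
[-0.484 -0.499  0.304  2.099  0.212  1.44   1.043] want [-0.452 -0.496  0.285  2.096  0.2    1.436  1.061] pos [ 0.336 -0.051  0.276] [ 0.336 -0.052  0.277] tz [ 0.096 -0.047 -0.994] [ 0.1   -0.045 -0.994]
1 0.1
[ 0.11  -0.499 -0.153  2.326 -0.025  1.226  1.256] want [ 0.183 -0.499 -0.296  2.38  -0.021  1.302  1.166] pos [ 0.288 -0.036  0.177] [ 0.233 -0.035  0.15 ] tz [ 0.085 -0.047 -0.995] [-0.051 -0.123 -0.991]
[-1.384 -0.499  1.339  1.729  0.504  1.514  1.178] want [-1.386 -0.499  1.339  1.726  0.515  1.49   1.177] pos [ 0.481 -0.197  0.275] [ 0.491 -0.2    0.277] tz [ 0.028 -0.016 -0.999] [ 0.056 -0.025 -0.998]
[-0.572 -0.499  0.351  2.104  0.239  1.445  0.991] want [
[... 1948 characters left out ...]
77] [ 0.336 -0.052  0.277] tz [ 0.097 -0.046 -0.994] [ 0.1   -0.045 -0.994]
10 0.1
[ 0.174 -0.499 -0.208  2.358 -0.076  1.54   1.286] want [ 0.183 -0.499 -0.296  2.38  -0.021  1.302  1.166] pos [ 0.161 -0.026  0.172] [ 0.233 -0.035  0.15 ] tz [-0.263 -0.022 -0.965] [-0.051 -0.123 -0.991]
[-1.334 -0.499  1.339  1.889  0.773  0.977  1.049] want [-1.386 -0.499  1.339  1.726  0.515  1.49   1.177] pos [ 0.605 -0.242  0.248] [ 0.491 -0.2    0.277] tz [ 0.439 -0.179 -0.88 ] [ 0.056 -0.025 -0.998]
[-0.487 -0.499  0.301  2.101  0.21   1.46   1.035] want [-0.452 -0.496  0.285  2.096  0.2    1.436  1.061] pos [ 0.329 -0.05   0.274] [ 0.336 -0.052  0.277] tz [ 0.075 -0.051 -0.996] [ 0.1   -0.045 -0.994]
```

Emit:
{"api": "carry_out", "payload": {"deltas": [{"hand": 87,"dp": [0,0,0],"spin": 0},{"hand": 87,"dp": [0,0,0],"spin": 0}]}}

```text
time: 27.3
ee_pos: [0.2302, -0.0237, 0.1473]
eef_rot: [0.139, 0.987, -0.078, -0.016]
ft_force: [0.1, -0.1, 0.5]
width: 0.0869
grip_force: 0.0
```

```bash
python3 st.py; python3 -c "
from bench import *
print(read_state()['ft_force'],read_state()['torque'],read_state()['joint_torque'])"
```

```text
27.3 [ 0.2302 -0.0237  0.1473] [ 0.1756 -0.4989 -0.3526  2.3839 -0.025   1.3047  1.1685] g 0.08694306955387111 0.0
tx [-0.961   0.2762  0.0109] ty [ 0.2711  0.9494 -0.1588] tz [-0.0542 -0.1497 -0.9872] yaw_ty 74.06494783525564
[ 0.13727588 -0.05085152  0.53165131] [ 0.21552891 -0.12380645  0.01574725] [  0.30657616  -2.42108256   1.98164888 -33.01743865   0.65446923
   0.66532938  -0.3333726 ]
```

```bash
nproc
cat > s.py <<'E'
from em import *
from multiprocessing import Pool
import time
np.set_printoptions(precision=3,suppress=True)
q0=np.array([0.1756,-.4989,-.3526,2.3839,-.025,1.3047,1.1685])
def ev(dp,w=2.):
    q=q0;mz=1
    x0,R0=fk(q,p);rows=[(dp,0)]*8
    q=call(q,rows,w,.05);x,T=fk(q,p);tz=T.as_matrix()[:,2]
    return dp,np.hypot(*tz[:2]),x,tz,q
def f(seed):
    r=np.random.default_rng(seed);return ev(r.uniform(-1,1,3)*[1,1,.6])
if __name__=='__main__':
    t=time.time()
    with Pool() as P_: o=P_.map(f,range(400))
    o.sort(key=lambda a:a[1])
    for a in o[:8]: print(*a, [ev(a[0],w)[1].round(3) for w in (1.5,3)])
    print(time.time()-t)
E
OMP_NUM_THREADS=1 timeout 400 python3 s.py
```

```text
4
[ 0.577 -0.894  0.286] 0.13226652007839954 [ 0.093 -0.25   0.132] [-0.08  -0.105 -0.991] [ 1.25  -0.499 -0.292  2.419 -0.014  1.159  2.283] [np.float64(0.141), np.float64(0.125)]
[ 0.613 -0.945  0.082] 0.1337941130960065 [ 0.083 -0.257  0.138] [-0.08  -0.107 -0.991] [ 1.171 -0.499 -0.192  2.414  0.038  1.172  2.275] [np.float64(0.144), np.float64(0.122)]
[ 0.318 -0.971 -0.313] 0.13438050748243754 [ 0.122 -0.26   0.259] [-0.091 -0.099 -0.991] [ 1.062 -0.499 -0.173  2.159  0.051  1.453  2.191] [np.float64(0.143), np.float64(0.131)]
[ 0.806 -0.865  0.207] 0.1362483143934703 [ 0.108 -0.239  0.134] [-0.087 -0.105 -0.991] [ 1.106 -0.499 -0.244  2.419  0.02   1.182  2.17 ] [np.float64(0.147), np.float64(0.124)]
[ 0.589 -0.86   0.013] 0.13692461848654067 [ 0.105 -0.245  0.145] [-0.089 -0.104 -0.991] [ 1.07  -0.499 -0.197  2.398  0.044  1.209  2.168] [np.float64(0.146), np.float64(0.128)]
[ 0.839 -0.857  0.508] 0.13779008767503367 [ 0.123 -0.231  0.128] [-0.085 -0.108 -0.99 ] [ 1.248 -0.499 -0.405  2.419 -0.06   1.156  2.197] [np.float64(0.147), np.float64(0.136)]
[ 0.365 -0.892 -0.336] 0.13971710329966744 [ 0.139 -0.247  0.256] [-0.096 -0.102 -0.99 ] [ 0.973 -0.499 -0.173  2.165  0.058  1.46   2.102] [np.float64(0.147), np.float64(0.144)]
[ 0.993 -0.892  0.555] 0.13982125257430375 [ 0.129 -0.225  0.129] [-0.087 -0.11  -0.99 ] [ 1.184 -0.499 -0.386  2.419 -0.046  1.166  2.145] [np.float64(0.148), np.float64(0.135)]
60.06778049468994
```

```bash
cat > g.py <<'E'
import sys
from h import *
g=list(map(float,sys.argv[1:4]));print(to_tool(g).round(3))
E
python3 g.py .32 .15 .28; python3 g.py .28 .38 .28
cat > s2.py <<'E'
from em import *
np.set_printoptions(precision=3,suppress=True)
q=np.array([0.1756,-.4989,-.3526,2.3839,-.025,1.3047,1.1685])
def go(q,goal,n=6):
    x,R=fk(q,p);dp=R.inv().apply(np.array(goal)-x)/.25
    q=call(q,[(np.clip(dp,-1,1),0)]*n,2,.05);x,T=fk(q,p);print(x,T.as_matrix()[:,2],q,'dp',dp);return q
for g in [(.32,.15,.28),(.28,.38,.28),(.25,.58,.28),(.28,.7,.3)]: q=go(q,g,8)
for k in range(3):q=go(q,fk(q,p)[0]+[.04,.11,0],3)
E
python3 s2.py
```

```text
[-0.147  0.673 -0.648]
[ 0.261  1.503 -0.777]
[0.32 0.15 0.28] [-0.054 -0.149 -0.987] [ 0.108 -0.214 -0.643  1.892 -0.024  1.544  0.778] dp [-0.147  0.672 -0.647]
[0.28 0.38 0.28] [-0.054 -0.149 -0.987] [-0.231  0.182 -0.917  1.601  0.156  1.59   0.131] dp [ 0.408  0.83  -0.129]
[0.25 0.58 0.28] [-0.054 -0.149 -0.987] [-0.719  0.585 -0.853  1.148  0.388  1.736 -0.187] dp [ 0.336  0.727 -0.113]
[0.28 0.7  0.3 ] [-0.054 -0.149 -0.987] [-1.023  0.879 -0.741  0.563  0.533  1.966 -0.12 ] dp [ 0.018  0.476 -0.157]
[0.302 0.763 0.281] [-0.036 -0.102 -0.994] [-1.205  1.075 -0.473  0.161  0.435  2.031  0.008] dp [-0.032  0.461 -0.074]
[0.312 0.794 0.253] [-0.013 -0.046 -0.999] [-1.226  1.104 -0.275  0.161  0.258  1.93   0.021] dp [-0.033  0.464 -0.051]
[0.321 0.825 0.227] [ 0.01   0.013 -1.   ] [-1.246  1.135 -0.083  0.161  0.083  1.831  0.035] dp [-0.033  0.467 -0.022]
```

Emit:
{"api": "carry_out", "payload": {"deltas": [{"hand": 87,"dp": [-0.147,0.673,-0.648],"spin": 0},{"hand": 87,"dp": [-0.147,0.673,-0.648],"spin": 0},{"hand": 87,"dp": [-0.147,0.673,-0.648],"spin": 0},{"hand": 87,"dp": [-0.147,0.673,-0.648],"spin": 0},{"hand": 87,"dp": [-0.147,0.673,-0.648],"spin": 0},{"hand": 87,"dp": [-0.147,0.673,-0.648],"spin": 0},{"hand": 87,"dp": [-0.147,0.673,-0.648],"spin": 0},{"hand": 87,"dp": [-0.147,0.673,-0.648],"spin": 0}]}}

```text
time: 28.1
ee_pos: [0.321, 0.1492, 0.2814]
eef_rot: [0.14, 0.987, -0.077, -0.016]
ft_force: [-0.3, -0.7, -0.1]
width: 0.0869
grip_force: 0.0
```

Emit:
{"api": "carry_out", "payload": {"deltas": [{"hand": 87,"dp": [0.408,0.83,-0.129],"spin": 0},{"hand": 87,"dp": [0.408,0.83,-0.129],"spin": 0},{"hand": 87,"dp": [0.408,0.83,-0.129],"spin": 0},{"hand": 87,"dp": [0.408,0.83,-0.129],"spin": 0},{"hand": 87,"dp": [0.408,0.83,-0.129],"spin": 0},{"hand": 87,"dp": [0.408,0.83,-0.129],"spin": 0},{"hand": 87,"dp": [0.408,0.83,-0.129],"spin": 0}]}}

```text
time: 28.8
ee_pos: [0.2812, 0.3794, 0.2809]
eef_rot: [0.139, 0.987, -0.078, -0.016]
ft_force: [0.3, -1.0, -0.2]
width: 0.0869
grip_force: 0.0
```

Emit:
{"api": "carry_out", "payload": {"deltas": [{"hand": 87,"dp": [0.336,0.727,-0.113],"spin": 0},{"hand": 87,"dp": [0.336,0.727,-0.113],"spin": 0},{"hand": 87,"dp": [0.336,0.727,-0.113],"spin": 0},{"hand": 87,"dp": [0.336,0.727,-0.113],"spin": 0},{"hand": 87,"dp": [0.336,0.727,-0.113],"spin": 0},{"hand": 87,"dp": [0.336,0.727,-0.113],"spin": 0}]}}

```text
time: 29.4
ee_pos: [0.2518, 0.5796, 0.281]
eef_rot: [0.139, 0.987, -0.078, -0.015]
ft_force: [0.6, -0.6, 0.2]
width: 0.0871
grip_force: 0.0
```

Emit:
{"api": "carry_out", "payload": {"deltas": [{"hand": 87,"dp": [0.02,0.476,-0.157],"spin": 0},{"hand": 87,"dp": [0.02,0.476,-0.157],"spin": 0},{"hand": 87,"dp": [0.02,0.476,-0.157],"spin": 0},{"hand": 87,"dp": [0.02,0.476,-0.157],"spin": 0},{"hand": 87,"dp": [0.02,0.476,-0.157],"spin": 0}]}}

```text
time: 29.9
ee_pos: [0.2829, 0.6992, 0.3025]
eef_rot: [0.14, 0.987, -0.077, -0.015]
ft_force: [0.4, 0.0, 0.5]
width: 0.0869
grip_force: 0.0
```

```bash
python3 st.py
python3 - <<'E'
from em import *
from bench import read_state
np.set_printoptions(precision=3,suppress=True)
q=np.array(read_state()['joint_positions'])
for k in range(4):
    x,R=fk(q,p);dp=R.inv().apply(np.array([.04,.11,0]))/.25
    q=call(q,[(dp,0)]*3,2,.05);x,T=fk(q,p);print(dp,x,T.as_matrix()[:,2],q)
E
```

```text
29.9 [0.2829 0.6992 0.3025] [-1.0001  0.8945 -0.8288  0.5551  0.6059  1.9824 -0.1351] g 0.0869157308926092 0.0
tx [-0.9602  0.2793  0.0086] ty [ 0.2746  0.9488 -0.1564] tz [-0.0518 -0.1478 -0.9877] yaw_ty 73.86073027981573
[-0.03   0.461 -0.073] [0.305 0.762 0.282] [-0.032 -0.1   -0.994] [-1.198  1.074 -0.513  0.161  0.475  2.031  0.005]
[-0.031  0.465 -0.049] [0.315 0.794 0.254] [-0.009 -0.043 -0.999] [-1.22   1.103 -0.316  0.161  0.299  1.93   0.018]
[-0.031  0.467 -0.021] [0.324 0.825 0.229] [ 0.014  0.015 -1.   ] [-1.24   1.133 -0.123  0.161  0.124  1.83   0.03 ]
[-0.031  0.467  0.009] [0.334 0.855 0.205] [ 0.037  0.076 -0.996] [-1.258  1.165  0.06   0.161 -0.046  1.732  0.043]
```

Emit:
{"api": "carry_out", "payload": {"deltas": [{"hand": 87,"dp": [-0.03,0.461,-0.073],"spin": 0},{"hand": 87,"dp": [-0.03,0.461,-0.073],"spin": 0},{"hand": 87,"dp": [-0.03,0.461,-0.073],"spin": 0},{"hand": 87,"dp": [0,0.461,-0.073],"spin": 0}]}}

```text
time: 30.3
ee_pos: [0.3218, 0.7405, 0.2826]
eef_rot: [0.154, 0.985, -0.074, 0.001]
ft_force: [1.4, 0.1, -0.1]
width: 0.0871
grip_force: 0.0
```

```bash
python3 st.py
```

```text
30.3 [0.3218 0.7405 0.2826] [-1.1901  1.0636 -0.3774  0.1818  0.3764  2.0542  0.0103] g 0.08707890369477457 0.0
tx [-0.9523  0.3041 -0.025 ] ty [ 0.3044  0.9413 -0.1459] tz [-0.0209 -0.1465 -0.989 ] yaw_ty 72.07823503689887
```

Emit:
{"api": "carry_out", "payload": {"deltas": [{"hand": 87,"dp": [0.1,0.44,-0.067],"spin": 0},{"hand": 87,"dp": [0.1,0.44,-0.067],"spin": 0},{"hand": 87,"dp": [0.1,0.44,-0.067],"spin": 0},{"hand": 87,"dp": [0.1,0.44,-0.067],"spin": 0}]}}

```text
time: 30.7
ee_pos: [0.2903, 0.7747, 0.2618]
eef_rot: [0.141, 0.989, -0.052, -0.01]
ft_force: [-0.5, 0.7, -0.2]
width: 0.087
grip_force: 0.0
```

```bash
python3 st.py
```

```text
30.7 [0.2903 0.7747 0.2618] [-1.1591  1.129  -1.2283  0.168   1.1497  2.0571 -0.0457] g 0.08698909067873346 0.0
tx [-0.9602  0.2792  0.0048] ty [ 0.2771  0.9549 -0.1066] tz [-0.0343 -0.101  -0.9943] yaw_ty 73.81930371882758
```

Emit:
{"api": "carry_out", "payload": {"deltas": [{"hand": 87,"dp": [-0.03,0.464,-0.05],"spin": 0},{"hand": 87,"dp": [-0.03,0.464,-0.05],"spin": 0},{"hand": 87,"dp": [-0.03,0.464,-0.05],"spin": 0}]}}

```text
time: 31.0
ee_pos: [0.2928, 0.7985, 0.2375]
eef_rot: [0.137, 0.99, -0.032, -0.012]
ft_force: [-0.3, 0.5, -0.5]
width: 0.0867
grip_force: 0.0
```

```bash
python3 st.py
```

```text
31.0 [0.2928 0.7985 0.2375] [-1.1665  1.1496 -1.1436  0.168   1.0639  1.9829 -0.041 ] g 0.08668858229269698 0.0
tx [-0.9619  0.2729  0.0149] ty [ 0.2714  0.9602 -0.0659] tz [-0.0323 -0.0594 -0.9977] yaw_ty 74.21667436317817
```

Emit:
{"api": "carry_out", "payload": {"deltas": [{"hand": 87,"dp": [-0.13,0.45,-0.03],"spin": 0},{"hand": 87,"dp": [-0.13,0.45,-0.03],"spin": 0},{"hand": 87,"dp": [-0.13,0.45,-0.03],"spin": 0}]}}

```text
time: 31.3
ee_pos: [0.3049, 0.801, 0.2165]
eef_rot: [0.136, 0.99, -0.036, -0.006]
ft_force: [-0.3, 0.3, -0.8]
width: 0.087
grip_force: 0.0
```

```bash
python3 st.py
```

```text
31.3 [0.3049 0.801  0.2165] [-1.2092  1.1457 -0.5401  0.168   0.507   1.9235 -0.0026] g 0.08696948402562169 0.0
tx [-0.9627  0.2706  0.0017] ty [ 0.2698  0.9602 -0.0731] tz [-0.0214 -0.0699 -0.9973] yaw_ty 74.30745840347095
```

Continue pushing straight along azimuth 70°.

Emit:
{"api": "carry_out", "payload": {"deltas": [{"hand": 87,"dp": [-0.03,0.466,-0.03],"spin": 0},{"hand": 87,"dp": [-0.03,0.466,-0.03],"spin": 0},{"hand": 87,"dp": [-0.03,0.466,-0.03],"spin": 0}]}}

```text
time: 31.6
ee_pos: [0.3105, 0.8055, 0.1975]
eef_rot: [0.138, 0.99, -0.038, -0.007]
ft_force: [-0.6, 0.1, -0.6]
width: 0.087
grip_force: 0.0
```

```bash
python3 st.py
```

```text
31.6 [0.3105 0.8055 0.1975] [-1.2595  1.1689  0.0466  0.1682 -0.0451  1.8819  0.0414] g 0.08704191812971973 0.0
tx [-0.9616  0.2743  0.0042] ty [ 0.2731  0.9589 -0.077 ] tz [-0.0252 -0.0729 -0.997 ] yaw_ty 74.10088800225209
```

Run:
```python
from em import *
from bench import read_state
np.set_printoptions(precision=3,suppress=True)
q0=np.array(read_state()['joint_positions'])
for d in ([.03,.12,0],[.03,.12,.06],[.03,.12,.12],[-.02,.12,.06],[.08,.1,.06],[.02,.06,.12]):
    q=q0
    for k in range(2):
        x,R=fk(q,p);dp=R.inv().apply(np.array(d))/.25
        q=call(q,[(dp,0)]*3,2,.05);x,T=fk(q,p);print(d,dp,x,T.as_matrix()[:,2],q)
```

```text
[0.03, 0.12, 0] [ 0.016  0.493 -0.038] [0.31  0.837 0.175] [-0.002 -0.013 -1.   ] [-1.286  1.203  0.218  0.161 -0.206  1.795  0.043]
[0.03, 0.12, 0] [ 0.016  0.494 -0.007] [0.31  0.868 0.154] [ 0.02   0.048 -0.999] [-1.308  1.234  0.372  0.161 -0.354  1.706  0.044]
[0.03, 0.12, 0.06] [ 0.017  0.475 -0.277] [0.306 0.824 0.217] [-0.002 -0.014 -1.   ] [-1.287  1.157  0.225  0.161 -0.211  1.842  0.044]
[0.03, 0.12, 0.06] [ 0.016  0.491 -0.247] [0.303 0.844 0.234] [ 0.02   0.047 -0.999] [-1.31   1.145  0.386  0.161 -0.361  1.796  0.046]
[0.03, 0.12, 0.12] [ 0.018  0.456 -0.517] [0.303 0.812 0.249] [-0.003 -0.016 -1.   ] [-1.286  1.119  0.218  0.161 -0.203  1.882  0.044]
[0.03, 0.12, 0.12] [ 0.016  0.486 -0.488] [0.295 0.817 0.295] [ 0.018  0.042 -0.999] [-1.31   1.074  0.377  0.161 -0.348  1.873  0.047]
[-0.02, 0.12, 0.06] [ 0.21   0.42  -0.272] [0.271 0.834 0.221] [-0.005 -0.015 -1.   ] [-1.326  1.151  0.213  0.161 -0.203  1.849  0.002]
[-0.02, 0.12, 0.06] [ 0.209  0.436 -0.247] [0.235 0.86  0.241] [ 0.011  0.046 -0.999] [-1.385  1.135  0.367  0.161 -0.347  1.808 -0.033]
[0.08, 0.1, 0.06] [-0.197  0.453 -0.276] [0.342 0.81  0.217] [ 0.    -0.015 -1.   ] [-1.243  1.157  0.223  0.161 -0.206  1.842  0.088]
[0.08, 0.1, 0.06] [-0.199  0.469 -0.246] [0.372 0.815 0.234] [ 0.027  0.043 -0.999] [-1.228  1.145  0.382  0.161 -0.353  1.797  0.129]
[0.02, 0.06, 0.12] [-0.009  0.215 -0.498] [0.306 0.798 0.274] [-0.004 -0.02  -1.   ] [-1.277  1.09   0.202  0.161 -0.187  1.914  0.051]
[0.02, 0.06, 0.12] [-0.012  0.243 -0.485] [0.3   0.789 0.341] [ 0.017  0.034 -0.999] [-1.295  1.017  0.354  0.161 -0.322  1.935  0.06 ]
```

Emit:
{"api": "carry_out", "payload": {"deltas": [{"hand": 87,"dp": [0.017,0.475,-0.277],"spin": 0},{"hand": 87,"dp": [0.017,0.475,-0.277],"spin": 0},{"hand": 87,"dp": [0.017,0.475,-0.277],"spin": 0}]}}

```text
time: 31.9
ee_pos: [0.3136, 0.8094, 0.2008]
eef_rot: [0.143, 0.989, -0.031, -0.008]
ft_force: [0.6, 0.2, -0.1]
width: 0.0873
grip_force: 0.0
```

```bash
python3 st.py
```

```text
31.9 [0.3136 0.8094 0.2008] [-1.3015  1.1946  0.6325  0.168  -0.6024  1.8729  0.0846] g 0.08731148849878378 0.0
tx [-0.9592  0.2827  0.0062] ty [ 0.2817  0.9574 -0.0627] tz [-0.0236 -0.0584 -0.998 ] yaw_ty 73.6023967470047
```

Emit:
{"api": "carry_out", "payload": {"deltas": [{"hand": 87,"dp": [0.017,0.48,-0.22],"spin": 0},{"hand": 87,"dp": [0.017,0.48,-0.22],"spin": 0},{"hand": 87,"dp": [0.017,0.48,-0.22],"spin": 0}]}}

```text
time: 32.2
ee_pos: [0.3115, 0.8238, 0.2095]
eef_rot: [0.144, 0.99, -0.009, -0.003]
ft_force: [1.2, -0.4, 0.0]
width: 0.0871
grip_force: 0.0
```

```bash
python3 st.py
```

```text
32.2 [0.3115 0.8238 0.2095] [-1.3293  1.2313  1.2011  0.1676 -1.153   1.865   0.1154] g 0.0870974068984805 0.0
tx [-0.9588  0.2841  0.0033] ty [ 0.284   0.9586 -0.019 ] tz [-0.0085 -0.0173 -0.9998] yaw_ty 73.49607477457471
```

```bash
cat > plan.py <<'E'
from em import *
from bench import read_state
np.set_printoptions(precision=3,suppress=True)
def go(q,goal,yaw=None,n=8,v=1):
    x,R=fk(q,p);dp=R.inv().apply(np.array(goal)-x)/.25
    sp=0
    if yaw is not None:
        M=R.as_matrix();cur=np.degrees(np.arctan2(M[1,1],M[0,1]));sp=-((yaw-cur+180)%360-180)/180
    q=call(q,[(dp,sp)]*n,2,.05);x,T=fk(q,p);M=T.as_matrix()
    if v:print('dp',dp.round(3),'sp',round(sp,3),x,'tilt',M[:2,2],'yaw',np.degrees(np.arctan2(M[1,1],M[0,1])).round(1),q,'marg',np.minimum(q-LO,HI-q).min().round(2))
    return q
E
python3 - <<'E'
from plan import *
q0=np.array(read_state()['joint_positions'])
for y in (None,90,60):
  q=q0;print(y)
  for g,yy in [((.25,.62,.28),None),((.34,.40,.25),None),((.46,.2,.25),y),((.5,.0,.25),y),((.47,-.18,.22),y),((.43,-.2235,.032),y)]: q=go(q,g,yy)
E
```

```text
None
dp [ 0.001 -0.857 -0.267] sp 0 [0.25 0.62 0.28] tilt [-0.008 -0.018] yaw 73.5 [-1.981  0.763  1.339  1.262 -0.733  1.658  0.496] marg 0.0
dp [-0.595 -0.739  0.133] sp 0 [0.34 0.4  0.25] tilt [-0.008 -0.018] yaw 73.5 [-2.09   0.261  1.339  1.713 -0.25   1.392  0.575] marg 0.0
dp [-0.687 -0.631  0.011] sp 0 [0.46 0.2  0.25] tilt [-0.008 -0.018] yaw 73.5 [-1.768  0.069  1.338  1.773 -0.055  1.368  0.864] marg 0.0
dp [-0.381 -0.721  0.013] sp 0 [0.5  0.   0.25] tilt [-0.008 -0.018] yaw 73.5 [-1.391  0.027  1.339  1.782 -0.009  1.363  1.233] marg 0.0
dp [-0.09  -0.722  0.134] sp 0 [ 0.47 -0.18  0.22] tilt [-0.008 -0.018] yaw 73.5 [-0.966  0.108  1.327  1.825 -0.088  1.293  1.666] marg 0.01
dp [ 0.102 -0.198  0.756] sp 0 [ 0.43  -0.223  0.032] tilt [-0.008 -0.018] yaw 73.5 [-0.544  0.397  1.061  2.066 -0.413  0.915  2.026] marg 0.28
90
dp [ 0.001 -0.857 -0.267] sp 0 [0.25 0.62 0.28] tilt [-0.008 -0.018] yaw 73.5 [-1.981  0.763  1.339  1.262 -0.733  1.658  0.496] marg 0.0
dp [-0.595 -0.739  0.133] sp 0 [0.34 0.4  0.25] tilt [-0.008 -0.018] yaw 73.5 [-2.09   0.261  1.339  1.713 -0.25   
[... 753 characters left out ...]
.739  0.133] sp 0 [0.34 0.4  0.25] tilt [-0.008 -0.018] yaw 73.5 [-2.09   0.261  1.339  1.713 -0.25   1.392  0.575] marg 0.0
dp [-0.687 -0.631  0.011] sp 0.075 [0.46 0.2  0.25] tilt [-0.008 -0.018] yaw 60.0 [-1.768  0.069  1.338  1.773 -0.055  1.368  0.629] marg 0.0
dp [-0.539 -0.613  0.013] sp -0.0 [0.5  0.   0.25] tilt [-0.008 -0.018] yaw 60.0 [-1.391  0.027  1.339  1.782 -0.009  1.363  0.997] marg 0.0
dp [-0.256 -0.681  0.134] sp -0.0 [ 0.47 -0.18  0.22] tilt [-0.008 -0.018] yaw 60.0 [-0.966  0.108  1.327  1.825 -0.088  1.293  1.431] marg 0.01
dp [ 0.053 -0.216  0.756] sp -0.0 [ 0.43  -0.223  0.032] tilt [-0.008 -0.018] yaw 60.0 [-0.544  0.397  1.061  2.066 -0.413  0.915  1.79 ] marg 0.28
```

Run:
```python
from plan import *
q0=np.array(read_state()['joint_positions'])
for mid in [[((.36,.1,.28),None),((.36,-.03,.28),None)],[((.3,.25,.28),None),((.36,0,.28),None)],[((.40,-.1,.2),None)],[((.5,.1,.15),None),((.6,-.05,.2),None),((.6,-.2,.2),None)]]:
  q=q0;print()
  for g,yy in [((.25,.62,.28),None),((.32,.40,.28),None)]+mid+[((.43,-.2235,.2),None),((.43,-.2235,.032),None),((.43,-.2235,.19),None),((.515,.0,.19),90),((.515,.229,.12),90)]: q=go(q,g,yy)
```

```text
dp [ 0.001 -0.857 -0.267] sp 0 [0.25 0.62 0.28] tilt [-0.008 -0.018] yaw 73.5 [-1.981  0.763  1.339  1.262 -0.733  1.658  0.496] marg 0.0
dp [-0.518 -0.764  0.014] sp 0 [0.32 0.4  0.28] tilt [-0.008 -0.018] yaw 73.5 [-2.202  0.129  1.339  1.695 -0.121  1.438  0.437] marg 0.0
dp [-0.494 -1.105  0.02 ] sp 0 [0.36 0.1  0.28] tilt [-0.008 -0.018] yaw 73.5 [-1.439 -0.499  0.749  1.978  0.34   1.564  0.52 ] marg 0.0
dp [-0.148 -0.499  0.009] sp 0 [ 0.36 -0.03  0.28] tilt [-0.008 -0.018] yaw 73.5 [-1.002 -0.499  0.674  2.002  0.317  1.559  0.884] marg 0.0
dp [-0.489 -0.656  0.332] sp 0 [ 0.429 -0.223  0.2  ] tilt [-0.007 -0.019] yaw 73.5 [-1.242 -0.499  1.339  1.902  0.513  1.396  1.248] marg 0.0
dp [-0.004  0.013  0.673] sp 0 [ 0.38  -0.198  0.075] tilt [ 0.041 -0.042] yaw 73.5 [-1.144 -0.499  1.339  2.213  0.597  1.081  1.165] marg 0.0
dp [-0.243 -0.052 -0.447] sp 0 [ 0.43  -0.223  0.19 ] tilt [ 0.041 -0.042] yaw 73.5 [-1.171 -0.486  1.285  1.956  0.52   1.319  1.244] marg 0.01
dp [-0.073  0.953 -0.023] sp -0.092 [ 0.501 -0.     0.196] tilt [ 0.06  -0.041] yaw 90.0 [-1.732 -0.499  1.339  
[... 3327 characters left out ...]
05] sp 0 [ 0.43  -0.224  0.2  ] tilt [-0.005 -0.019] yaw 73.5 [-0.803 -0.021  1.19   1.899  0.041  1.248  1.657] marg 0.15
dp [0.    0.013 0.672] sp 0 [ 0.43  -0.223  0.032] tilt [-0.005 -0.019] yaw 73.5 [-0.493  0.359  0.991  2.067 -0.359  0.9    1.979] marg 0.35
dp [-0.    -0.012 -0.632] sp 0 [ 0.43  -0.224  0.19 ] tilt [-0.005 -0.019] yaw 73.5 [-0.682  0.007  1.08   1.911  0.014  1.224  1.676] marg 0.26
dp [-0.072  0.954 -0.018] sp -0.092 [0.515 0.    0.19 ] tilt [-0.005 -0.019] yaw 90.0 [-0.902  0.134  0.876  1.827 -0.089  1.236  1.571] marg 0.46
dp [-0.001  0.921  0.263] sp 0.0 [0.515 0.229 0.12 ] tilt [-0.005 -0.019] yaw 90.0 [-1.103  0.342  0.717  1.774 -0.229  1.129  1.257] marg 0.62
```

Emit:
{"api": "carry_out", "payload": {"deltas": [{"hand": 87,"dp": [0,-0.857,-0.267],"spin": 0},{"hand": 87,"dp": [0,-0.857,-0.267],"spin": 0},{"hand": 87,"dp": [0,-0.857,-0.267],"spin": 0},{"hand": 87,"dp": [0,-0.857,-0.267],"spin": 0},{"hand": 87,"dp": [0,-0.857,-0.267],"spin": 0},{"hand": 87,"dp": [0,-0.857,-0.267],"spin": 0},{"hand": 87,"dp": [0,-0.857,-0.267],"spin": 0},{"hand": 87,"dp": [0,-0.857,-0.267],"spin": 0},{"hand": 87,"dp": [0,-0.857,-0.267],"spin": 0}]}}

```text
time: 33.1
ee_pos: [0.2485, 0.6208, 0.2776]
eef_rot: [0.14, 0.99, -0.011, -0.004]
ft_force: [0.3, 0.4, 0.2]
width: 0.0874
grip_force: 0.0
```

```bash
python3 st.py
python3 - <<'E'
from plan import *
q=np.array(read_state()['joint_positions'])
for g in [((.36,.40,.2)),((.5,.16,.15)),(.6,-.05,.2),((.6,-.2,.2)),((.43,-.2235,.2)),((.43,-.2235,.032))]: q=go(q,g,None,9)
E
```

```text
33.1 [0.2485 0.6208 0.2776] [-1.9755  0.7491  1.3103  1.2619 -0.7129  1.6483  0.4877] g 0.0874254566852771 0.0
tx [-0.9607  0.2776  0.0044] ty [ 0.2774  0.9605 -0.0225] tz [-0.0105 -0.0203 -0.9997] yaw_ty 73.88907365374166
dp [-0.676 -0.718  0.324] sp 0 [0.36 0.4  0.2 ] tilt [-0.01 -0.02] yaw 73.9 [-1.983  0.421  1.339  1.751 -0.411  1.332  0.736] marg 0.0
dp [-0.805 -0.762  0.214] sp 0 [0.5  0.16 0.15] tilt [-0.01 -0.02] yaw 73.9 [-1.434  0.382  1.248  1.85  -0.369  1.204  1.224] marg 0.09
dp [-0.617 -0.7   -0.187] sp 0 [ 0.6  -0.05  0.2 ] tilt [-0.01 -0.02] yaw 73.9 [-0.836  0.506  1.138  1.593 -0.445  1.348  1.646] marg 0.2
dp [-0.167 -0.576  0.012] sp 0 [ 0.6 -0.2  0.2] tilt [-0.01 -0.02] yaw 73.9 [-0.52   0.566  1.093  1.512 -0.484  1.37   1.894] marg 0.25
dp [ 0.627 -0.279  0.009] sp 0 [ 0.43  -0.224  0.2  ] tilt [-0.01 -0.02] yaw 73.9 [-0.922 -0.026  1.309  1.898  0.05   1.252  1.661] marg 0.03
dp [-0.003  0.015  0.672] sp 0 [ 0.43  -0.223  0.032] tilt [-0.01 -0.02] yaw 73.9 [-0.524  0.382  1.032  2.065 -0.387  0.91   2.009] marg 0.31
```

Matches the emulator; following this route.

Emit:
{"api": "carry_out", "payload": {"deltas": [{"hand": 87,"dp": [-0.676,-0.718,0.324],"spin": 0},{"hand": 87,"dp": [-0.676,-0.718,0.324],"spin": 0},{"hand": 87,"dp": [-0.676,-0.718,0.324],"spin": 0},{"hand": 87,"dp": [-0.676,-0.718,0.324],"spin": 0},{"hand": 87,"dp": [-0.676,-0.718,0.324],"spin": 0},{"hand": 87,"dp": [-0.676,-0.718,0.324],"spin": 0},{"hand": 87,"dp": [-0.676,-0.718,0.324],"spin": 0},{"hand": 87,"dp": [-0.676,-0.718,0.324],"spin": 0}]}}

```text
time: 33.9
ee_pos: [0.3599, 0.402, 0.2008]
eef_rot: [0.139, 0.99, -0.011, -0.002]
ft_force: [0.2, 0.6, -0.1]
width: 0.0868
grip_force: 0.0
```

Emit:
{"api": "carry_out", "payload": {"deltas": [{"hand": 87,"dp": [-0.805,-0.762,0.214],"spin": 0},{"hand": 87,"dp": [-0.805,-0.762,0.214],"spin": 0},{"hand": 87,"dp": [-0.805,-0.762,0.214],"spin": 0},{"hand": 87,"dp": [-0.805,-0.762,0.214],"spin": 0},{"hand": 87,"dp": [-0.805,-0.762,0.214],"spin": 0},{"hand": 87,"dp": [-0.805,-0.762,0.214],"spin": 0},{"hand": 87,"dp": [-0.805,-0.762,0.214],"spin": 0},{"hand": 87,"dp": [-0.805,-0.762,0.214],"spin": 0}]}}

```text
time: 34.7
ee_pos: [0.5013, 0.162, 0.1517]
eef_rot: [0.139, 0.99, -0.012, -0.002]
ft_force: [-0.0, 0.6, -1.2]
width: 0.0867
grip_force: 0.0
```

Emit:
{"api": "carry_out", "payload": {"deltas": [{"hand": 87,"dp": [-0.617,-0.7,-0.187],"spin": 0},{"hand": 87,"dp": [-0.617,-0.7,-0.187],"spin": 0},{"hand": 87,"dp": [-0.617,-0.7,-0.187],"spin": 0},{"hand": 87,"dp": [-0.617,-0.7,-0.187],"spin": 0},{"hand": 87,"dp": [-0.617,-0.7,-0.187],"spin": 0},{"hand": 87,"dp": [-0.617,-0.7,-0.187],"spin": 0},{"hand": 87,"dp": [-0.617,-0.7,-0.187],"spin": 0},{"hand": 87,"dp": [-0.617,-0.7,-0.187],"spin": 0}]}}

```text
time: 35.5
ee_pos: [0.6016, -0.045, 0.2019]
eef_rot: [0.136, 0.991, -0.012, -0.002]
ft_force: [0.2, 0.8, 0.6]
width: 0.0871
grip_force: 0.0
```

Emit:
{"api": "carry_out", "payload": {"deltas": [{"hand": 87,"dp": [-0.167,-0.576,0.012],"spin": 0},{"hand": 87,"dp": [-0.167,-0.576,0.012],"spin": 0},{"hand": 87,"dp": [-0.167,-0.576,0.012],"spin": 0},{"hand": 87,"dp": [-0.167,-0.576,0.012],"spin": 0},{"hand": 87,"dp": [-0.167,-0.576,0.012],"spin": 0}]}}

```text
time: 36.0
ee_pos: [0.6021, -0.1974, 0.2026]
eef_rot: [0.138, 0.99, -0.012, -0.002]
ft_force: [-0.0, 1.2, -0.6]
width: 0.0868
grip_force: 0.0
```

```bash
python3 st.py
python3 - <<'E'
from plan import *
q=np.array(read_state()['joint_positions'])
for g,y,n in [((.43,-.2235,.17),None,9),((.43,-.2235,.032),None,9),((.43,-.2235,.17),None,9),((.515,.0,.17),90,9),((.515,.229,.12),90,9)]: q=go(q,g,y,n)
E
```

```text
36.0 [ 0.6021 -0.1974  0.2026] [-0.5189  0.5572  1.0804  1.5077 -0.4725  1.3681  1.8841] g 0.08684880993734947 0.0
tx [-0.9617  0.2741  0.0009] ty [ 0.274   0.9614 -0.0236] tz [-0.0074 -0.0224 -0.9997] yaw_ty 74.09453955679304
dp [ 0.633 -0.286  0.138] sp 0 [ 0.43  -0.224  0.17 ] tilt [-0.007 -0.022] yaw 74.1 [-0.891  0.085  1.339  1.941 -0.064  1.179  1.765] marg 0.0
dp [-0.001  0.013  0.552] sp 0 [ 0.43  -0.223  0.032] tilt [-0.007 -0.022] yaw 74.1 [-0.544  0.391  1.056  2.068 -0.403  0.91   2.026] marg 0.28
dp [ 0.001 -0.013 -0.552] sp 0 [ 0.43  -0.224  0.17 ] tilt [-0.007 -0.022] yaw 74.1 [-0.821  0.065  1.254  1.94  -0.041  1.179  1.741] marg 0.09
dp [-0.082  0.953 -0.022] sp -0.088 [0.515 0.    0.17 ] tilt [-0.007 -0.022] yaw 90.0 [-1.032  0.195  1.044  1.855 -0.156  1.199  1.632] marg 0.3
dp [-0.001  0.92   0.179] sp 0.0 [0.515 0.229 0.12 ] tilt [-0.007 -0.022] yaw 90.0 [-1.23   0.392  0.886  1.776 -0.311  1.145  1.325] marg 0.45
```

Emit:
{"api": "carry_out", "payload": {"deltas": [{"hand": 87,"dp": [0.633,-0.286,0.138],"spin": 0},{"hand": 87,"dp": [0.633,-0.286,0.138],"spin": 0},{"hand": 87,"dp": [0.633,-0.286,0.138],"spin": 0},{"hand": 87,"dp": [0.633,-0.286,0.138],"spin": 0},{"hand": 87,"dp": [0.633,-0.286,0.138],"spin": 0},{"hand": 87,"dp": [0.633,-0.286,0.138],"spin": 0}]}}

```text
time: 36.6
ee_pos: [0.4316, -0.2209, 0.1703]
eef_rot: [0.136, 0.991, -0.01, -0.001]
ft_force: [1.5, 0.9, 1.0]
width: 0.0869
grip_force: 0.0
```

```bash
python3 st.py
cat > beak.py <<'E'
from h import *
np.set_printoptions(precision=4,suppress=True)
# scene-view: template match against first picture
a=cv2.imread('pics/scene0.png');b=camera('scene')[:,:,::-1].copy();cv2.imwrite('pics/scene_now.png',b)
for n,(x,y,w,h) in dict(beaker=(227,145,30,36),scraper=(264,175,26,36),dish=(243,228,40,48),mug=(195,200,50,46),pad=(134,157,68,52)).items():
    t=a[y:y+h,x:x+w];x0=max(0,x-45);y0=max(0,y-45)
    r=cv2.matchTemplate(b[y0:y+h+45,x0:x+w+45],t,cv2.TM_CCOEFF_NORMED);_,v,_,l=cv2.minMaxLoc(r);print(n,round(v,2),'shift',l[0]+x0-x,l[1]+y0-y)
E
python3 beak.py
python3 - <<'E'
import sys;sys.path.insert(0,'.')
from h import *
P=pose('wrist');im=camera('wrist');cv2.imwrite('pics/w8.png',im[:,:,::-1])
c=proj('wrist',[(.4296,-.224,.07)],P)[0];print('pred',c)
g=cv2.medianBlur(cv2.cvtColor(im,cv2.COLOR_RGB2GRAY),5)
hsv=cv2.cvtColor(im,cv2.COLOR_RGB2HSV)
m=((hsv[...,1]<60)&(hsv[...,2]>60)).astype(np.uint8)
x,y=c.astype(int);x0,y0=x-70,max(0,y-60);r=m[y0:min(y+60,245),x0:x+70]
n,l,s,ct=cv2.connectedComponentsWithStats(r)
for k in range(1,n):
    if s[k,4]>150: print(s[k],ct[k]+[x0,y0])
E
```

```text
36.6 [ 0.4316 -0.2209  0.1703] [-0.8694  0.0736  1.3069  1.94   -0.0562  1.179   1.7567] g 0.08690407450035806 0.0
tx [-0.9632  0.2688 -0.0008] ty [ 0.2688  0.963  -0.0195] tz [-0.0045 -0.019  -0.9998] yaw_ty 74.40593471917022
beaker 0.68 shift 0 0
scraper 0.78 shift 2 2
dish 1.0 shift 0 0
mug 0.32 shift -45 -35
pad 1.0 shift 0 0
pred [282.46518474 202.00881389]
[  33   20   75   77 4366] [281.74484654 201.0403115 ]
```

Emit:
{"api": "carry_out", "payload": {"deltas": [{"hand": 87,"dp": [0.004,-0.004,0.15],"spin": 0},{"hand": 87,"dp": [0.004,-0.004,0.3],"spin": 0},{"hand": 87,"dp": [0.004,-0.004,0.45],"spin": 0},{"hand": 87,"dp": [0.004,-0.004,0.55],"spin": 0},{"hand": 87,"dp": [0.004,-0.004,0.55],"spin": 0},{"hand": 35,"dp": [0.004,-0.004,0.55],"spin": 0},{"hand": 35,"dp": [0.004,-0.004,0.55],"spin": 0},{"hand": 35,"dp": [0.004,-0.004,0.55],"spin": 0},{"hand": 35,"dp": [0.004,-0.004,0.55],"spin": 0},{"hand": 35,"dp": [0.004,-0.004,0.55],"spin": 0},{"hand": 35,"dp": [0.004,-0.004,0.55],"spin": 0}], "force": 30}}

```text
time: 37.8
ee_pos: [0.4287, -0.2277, 0.0334]
eef_rot: [0.138, 0.99, -0.011, -0.001]
ft_force: [0.1, 3.6, 7.8]
width: 0.0596
grip_force: 30.2
```

```bash
python3 st.py
python3 - <<'E'
from plan import *
q=np.array(read_state()['joint_positions'])
for g,y,n in [((.43,-.2235,.17),None,6),((.515,.0,.17),None,9),((.515,.229,.12),None,9)]: q=go(q,g,y,n)
E
```

```text
37.8 [ 0.4287 -0.2277  0.0334] [-0.5471  0.3972  1.0735  2.0672 -0.4147  0.9141  2.046 ] g 0.05964088546334703 30.2133310668205
tx [-0.9619  0.2735 -0.0009] ty [ 0.2735  0.9616 -0.0228] tz [-0.0054 -0.0222 -0.9997] yaw_ty 74.1259912502332
dp [-0.001  0.005 -0.546] sp 0 [ 0.43  -0.224  0.17 ] tilt [-0.005 -0.022] yaw 74.1 [-0.873  0.072  1.314  1.942 -0.052  1.177  1.754] marg 0.03
dp [-0.082  0.953 -0.021] sp 0 [0.515 0.    0.17 ] tilt [-0.005 -0.022] yaw 74.1 [-1.1    0.219  1.131  1.858 -0.188  1.2    1.386] marg 0.21
dp [0.251 0.885 0.18 ] sp 0 [0.515 0.229 0.12 ] tilt [-0.005 -0.022] yaw 74.1 [-1.288  0.421  0.969  1.78  -0.357  1.151  1.087] marg 0.37
```

Emit:
{"api": "carry_out", "payload": {"deltas": [{"hand": 35,"dp": [0,0,-0.15],"spin": 0},{"hand": 35,"dp": [0,0,-0.3],"spin": 0},{"hand": 35,"dp": [0,0,-0.45],"spin": 0},{"hand": 35,"dp": [-0.02,0.12,-0.5],"spin": 0},{"hand": 35,"dp": [-0.04,0.26,-0.5],"spin": 0},{"hand": 35,"dp": [-0.05,0.4,-0.5],"spin": 0},{"hand": 35,"dp": [-0.06,0.54,-0.5],"spin": 0},{"hand": 35,"dp": [-0.07,0.68,-0.5],"spin": 0},{"hand": 35,"dp": [-0.08,0.82,-0.5],"spin": 0},{"hand": 35,"dp": [-0.084,0.95,-0.5],"spin": 0},{"hand": 35,"dp": [-0.084,0.97,-0.5],"spin": 0},{"hand": 35,"dp": [-0.084,0.97,-0.5],"spin": 0}]}}

```text
time: 39.0
ee_pos: [0.5152, 0.0029, 0.1515]
eef_rot: [0.137, 0.99, -0.012, -0.002]
ft_force: [-0.5, -0.5, -2.2]
width: 0.0598
grip_force: 30.2
```

```bash
python3 st.py; python3 g.py .5155 .23 .13; python3 g.py .5155 .23 .0845
```

```text
39.0 [0.5152 0.0029 0.1515] [-1.1019  0.2644  1.1443  1.8779 -0.2353  1.1693  1.4191] g 0.05978572096305264 30.19877670837496
tx [-0.9622  0.2722  0.0008] ty [ 0.2721  0.9619 -0.0249] tz [-0.0076 -0.0237 -0.9997] yaw_ty 74.20307217706198
[0.246 0.876 0.065]
[0.246 0.881 0.247]
```

Emit:
{"api": "carry_out", "payload": {"deltas": [{"hand": 35,"dp": [0.04,0.15,0],"spin": 0},{"hand": 35,"dp": [0.08,0.3,0],"spin": 0},{"hand": 35,"dp": [0.12,0.45,0],"spin": 0},{"hand": 35,"dp": [0.17,0.6,0],"spin": 0},{"hand": 35,"dp": [0.21,0.75,0],"spin": 0},{"hand": 35,"dp": [0.246,0.87,0],"spin": 0},{"hand": 35,"dp": [0.246,0.876,0.06],"spin": 0},{"hand": 35,"dp": [0.246,0.88,0.14],"spin": 0},{"hand": 35,"dp": [0.246,0.88,0.22],"spin": 0},{"hand": 35,"dp": [0.246,0.881,0.247],"spin": 0},{"hand": 35,"dp": [0.246,0.881,0.251],"spin": 0},{"hand": 35,"dp": [0.246,0.881,0.251],"spin": 0}]}}

```text
time: 40.2
ee_pos: [0.5166, 0.2283, 0.0843]
eef_rot: [0.139, 0.99, -0.012, -0.002]
ft_force: [-0.3, 0.1, -2.6]
width: 0.0597
grip_force: 30.5
```

Emit:
{"api": "carry_out", "payload": {"deltas": [{"hand": 35,"dp": [0,0,0.003],"spin": 0},{"hand": 35,"dp": [0,0,0.006],"spin": 0},{"hand": 82,"dp": [0,0,0.006],"spin": 0},{"hand": 82,"dp": [0,0,0.006],"spin": 0},{"hand": 82,"dp": [0,0,0.006],"spin": 0},{"hand": 82,"dp": [0,0,0.006],"spin": 0},{"hand": 82,"dp": [0,0,0.006],"spin": 0},{"hand": 82,"dp": [0,0,-0.1],"spin": 0},{"hand": 82,"dp": [0,0,-0.25],"spin": 0},{"hand": 82,"dp": [0,0,-0.35],"spin": 0},{"hand": 82,"dp": [0,0,-0.35],"spin": 0}]}}

```text
time: 41.3
ee_pos: [0.5184, 0.2319, 0.1745]
eef_rot: [0.138, 0.99, -0.01, -0.0]
ft_force: [-0.0, 0.2, -0.2]
width: 0.0816
grip_force: 0.0
```

```bash
python3 st.py
python3 - <<'E'
from plan import *
q=np.array(read_state()['joint_positions'])
for g,y,n in [((.56,.05,.17),96.7,8),((.653,-.079,.17),96.7,8),((.653,-.079,.012),96.7,8),((.653,-.079,.15),96.7,8),((.6,.05,.15),88.5,8),((.558,.132,.13),88.5,8),((.558,.132,.062),88.5,8)]: q=go(q,g,y,n)
E
```

```text
41.3 [0.5184 0.2319 0.1745] [-1.3462  0.3836  1.0449  1.7129 -0.3286  1.2553  1.0667] g 0.08163919289896651 0.0
tx [-0.9616  0.2743 -0.0025] ty [ 0.2743  0.9614 -0.02  ] tz [-0.0031 -0.0199 -0.9998] yaw_ty 74.07821239003884
dp [-0.36  -0.654  0.033] sp -0.126 [0.56 0.05 0.17] tilt [-0.003 -0.02 ] yaw 96.7 [-1.003  0.348  1.005  1.738 -0.289  1.229  1.762] marg 0.33
dp [-0.309 -0.556  0.009] sp 0.0 [ 0.653 -0.079  0.17 ] tilt [-0.003 -0.02 ] yaw 96.7 [-0.589  0.578  0.917  1.474 -0.444  1.314  2.048] marg 0.42
dp [-0.003  0.012  0.632] sp -0.0 [ 0.653 -0.079  0.012] tilt [-0.003 -0.02 ] yaw 96.7 [-0.528  0.734  0.806  1.603 -0.564  1.055  2.121] marg 0.48
dp [ 0.003 -0.011 -0.552] sp -0.0 [ 0.653 -0.079  0.15 ] tilt [-0.003 -0.02 ] yaw 96.7 [-0.584  0.594  0.905  1.497 -0.456  1.279  2.055] marg 0.43
dp [ 0.15   0.537 -0.01 ] sp 0.046 [0.6  0.05 0.15] tilt [-0.003 -0.02 ] yaw 88.5 [-0.914  0.485  0.982  1.655 -0.402  1.233  1.697] marg 0.36
dp [0.176 0.325 0.074] sp -0.0 [0.558 0.132 0.13 ] tilt [-0.003 -0.02 ] yaw 88.5 [-1.107  0.437  0.99   1.751 -0.373  1.173  1.534] marg 0.35
dp [-0.001  0.005  0.272] sp 0.0 [0.558 0.132 0.062] tilt [-0.003 -0.02 ] yaw 88.5 [-1.05   0.521  0.923  1.808 -0.451  1.054  1.586] marg 0.42
```

Emit:
{"api": "carry_out", "payload": {"deltas": [{"hand": 82,"dp": [-0.36,-0.654,0.033],"spin": -0.126},{"hand": 82,"dp": [-0.36,-0.654,0.033],"spin": -0.126},{"hand": 82,"dp": [-0.36,-0.654,0.033],"spin": -0.126},{"hand": 82,"dp": [-0.36,-0.654,0.033],"spin": -0.126},{"hand": 82,"dp": [-0.36,-0.654,0.033],"spin": -0.126},{"hand": 82,"dp": [-0.36,-0.654,0.033],"spin": -0.126},{"hand": 82,"dp": [-0.36,-0.654,0.033],"spin": -0.126}]}}

```text
time: 42.0
ee_pos: [0.5581, 0.0507, 0.1664]
eef_rot: [-0.06, 0.998, -0.011, -0.005]
ft_force: [0.1, 0.1, 0.4]
width: 0.0821
grip_force: 0.0
```

Emit:
{"api": "carry_out", "payload": {"deltas": [{"hand": 82,"dp": [-0.309,-0.556,0.009],"spin": 0},{"hand": 82,"dp": [-0.309,-0.556,0.009],"spin": 0},{"hand": 82,"dp": [-0.309,-0.556,0.009],"spin": 0},{"hand": 82,"dp": [-0.309,-0.556,0.009],"spin": 0},{"hand": 82,"dp": [-0.309,-0.556,0.009],"spin": 0},{"hand": 82,"dp": [-0.309,-0.556,0.009],"spin": 0}]}}

```text
time: 42.6
ee_pos: [0.6514, -0.0773, 0.1664]
eef_rot: [-0.06, 0.998, -0.011, -0.005]
ft_force: [-0.1, 0.8, -0.2]
width: 0.0821
grip_force: 0.0
```

```bash
python3 st.py; python3 beak.py
python3 - <<'E'
from h import *
np.set_printoptions(precision=4,suppress=True)
P=snap('wrist','w9.png',k=1.4)
X=[(.7026,-.0427),(.7075,-.1032),(.6043,-.1143),(.5969,-.0562)]
print(proj('wrist',[(x,y,.028) for x,y in X],P)*1.4)
E
```

```text
42.6 [ 0.6514 -0.0773  0.1664] [-0.5975  0.5842  0.9238  1.4785 -0.4481  1.3133  2.0517] g 0.08207332941466186 0.0
tx [-0.9927 -0.1201  0.0105] ty [-0.1203  0.9925 -0.021 ] tz [-0.0079 -0.0221 -0.9997] yaw_ty 96.91273683590224
beaker 0.51 shift -1 1
scraper 0.78 shift 45 15
dish 0.55 shift 0 -1
mug 0.32 shift -45 -35
pad 1.0 shift 0 0
[[442.4353 350.2047]
 [353.82   346.1449]
 [352.1414 192.164 ]
 [445.6663 191.7877]]
```

View pics/w9.png

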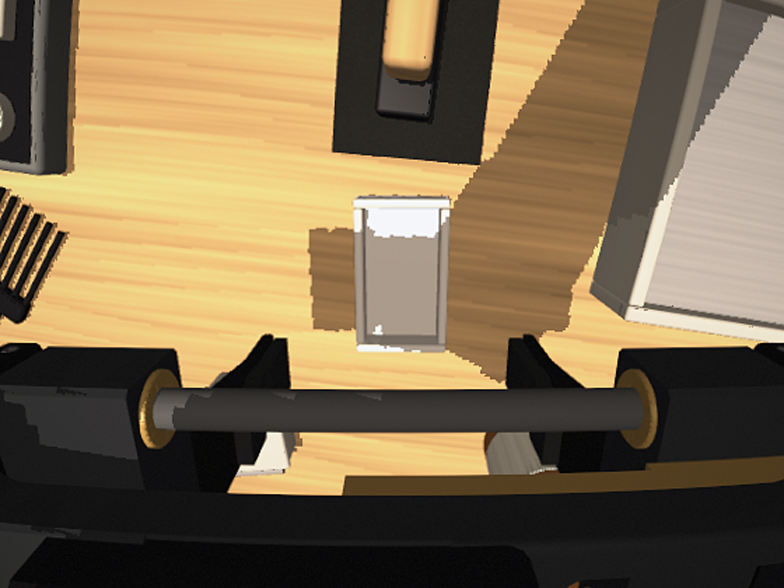

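The wrist view shows the dish at corners (354,200), (451,200), (445,350) and (357,350), so it hasn't moved. Its centre is about (0.655, -0.0755), aligned with the tool.

```bash
python3 g.py .655 -.0757 .009
```

```text
[-0.021  0.016  0.631]
```

Emit:
{"api": "carry_out", "payload": {"deltas": [{"hand": 82,"dp": [-0.021,0.016,0.15],"spin": 0},{"hand": 82,"dp": [-0.021,0.016,0.3],"spin": 0},{"hand": 82,"dp": [-0.021,0.016,0.45],"spin": 0},{"hand": 82,"dp": [-0.021,0.016,0.56],"spin": 0},{"hand": 82,"dp": [-0.021,0.016,0.625],"spin": 0},{"hand": 82,"dp": [-0.021,0.016,0.628],"spin": 0},{"hand": 40,"dp": [-0.021,0.016,0.628],"spin": 0},{"hand": 40,"dp": [-0.021,0.016,0.628],"spin": 0},{"hand": 40,"dp": [-0.021,0.016,0.628],"spin": 0},{"hand": 40,"dp": [-0.021,0.016,0.628],"spin": 0},{"hand": 40,"dp": [-0.021,0.016,0.628],"spin": 0},{"hand": 40,"dp": [-0.021,0.016,0.628],"spin": 0}], "force": 35}}

```text
time: 43.9
ee_pos: [0.6559, -0.0785, 0.0111]
eef_rot: [-0.059, 0.998, -0.011, -0.003]
ft_force: [0.0, 1.4, 6.8]
width: 0.0616
grip_force: 35.0
```

```bash
python3 st.py; python3 g.py .6 .05 .15;  python3 g.py .558 .132 .13; python3 g.py .558 .132 .0625
```

```text
43.9 [ 0.6559 -0.0785  0.0111] [-0.5303  0.7451  0.812   1.5931 -0.571   1.0624  2.1226] g 0.06158390567015467 35.02623975276947
tx [-0.993  -0.1178  0.008 ] ty [-0.1179  0.9928 -0.0215] tz [-0.0054 -0.0223 -0.9997] yaw_ty 96.77499471383122
[ 0.166  0.525 -0.566]
[ 0.293  0.872 -0.492]
[ 0.291  0.878 -0.222]
```

Emit:
{"api": "carry_out", "payload": {"deltas": [{"hand": 40,"dp": [0,0,-0.1],"spin": 0},{"hand": 40,"dp": [0,0,-0.25],"spin": 0},{"hand": 40,"dp": [0,0,-0.4],"spin": 0},{"hand": 40,"dp": [0.03,0.1,-0.52],"spin": 0.01},{"hand": 40,"dp": [0.08,0.24,-0.54],"spin": 0.02},{"hand": 40,"dp": [0.12,0.38,-0.54],"spin": 0.03},{"hand": 40,"dp": [0.17,0.52,-0.54],"spin": 0.046},{"hand": 40,"dp": [0.22,0.66,-0.53],"spin": 0.046},{"hand": 40,"dp": [0.26,0.78,-0.51],"spin": 0.046},{"hand": 40,"dp": [0.293,0.87,-0.49],"spin": 0.046},{"hand": 40,"dp": [0.293,0.872,-0.42],"spin": 0.046},{"hand": 40,"dp": [0.292,0.874,-0.32],"spin": 0.046},{"hand": 40,"dp": [0.292,0.874,-0.32],"spin": 0.046},{"hand": 40,"dp": [0.292,0.874,-0.32],"spin": 0.046}]}}

```text
time: 45.3
ee_pos: [0.5574, 0.1309, 0.0862]
eef_rot: [0.014, 1.0, -0.012, -0.004]
ft_force: [0.1, -0.1, -1.8]
width: 0.0618
grip_force: 34.9
```

```bash
python3 st.py; python3 g.py .558 .132 .0615; python3 -c "
from h import *
snap('wrist','w10.png',k=1.4)"
```

```text
45.3 [0.5574 0.1309 0.0862] [-1.081   0.4998  0.965   1.7879 -0.4318  1.1044  1.5744] g 0.061835839156181106 34.93959188461304
tx [-0.9996  0.0272  0.0069] ty [ 0.027   0.9994 -0.0237] tz [-0.0075 -0.0235 -0.9997] yaw_ty 88.44963270490715
[-0.003  0.007  0.099]
```

View pics/w10.png

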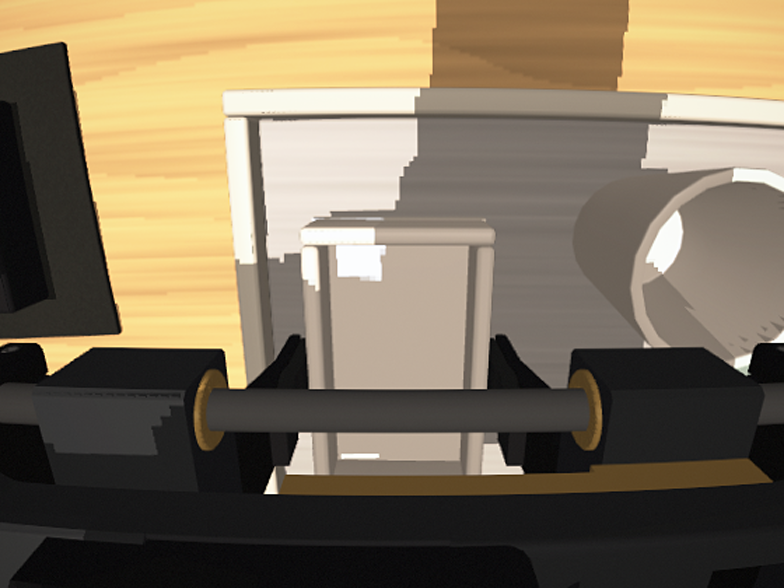

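The wrist view shows the dish held level over the plate and the beaker standing upright at (720,260), clear of it. I lower and release with a small opening.

Emit:
{"api": "carry_out", "payload": {"deltas": [{"hand": 40,"dp": [-0.003,0.007,0.05],"spin": 0},{"hand": 40,"dp": [-0.003,0.007,0.085],"spin": 0},{"hand": 40,"dp": [-0.003,0.007,0.097],"spin": 0},{"hand": 40,"dp": [-0.003,0.007,0.102],"spin": 0},{"hand": 40,"dp": [-0.003,0.007,0.104],"spin": 0},{"hand": 72,"dp": [-0.003,0.007,0.104],"spin": 0},{"hand": 72,"dp": [-0.003,0.007,0.104],"spin": 0},{"hand": 72,"dp": [-0.003,0.007,0.104],"spin": 0},{"hand": 72,"dp": [-0.003,0.007,0.104],"spin": 0},{"hand": 72,"dp": [-0.003,0.007,0],"spin": 0},{"hand": 72,"dp": [-0.003,0.007,-0.2],"spin": 0},{"hand": 72,"dp": [-0.003,0.007,-0.4],"spin": 0},{"hand": 72,"dp": [-0.003,0.007,-0.45],"spin": 0}]}}

```text
time: 46.65
ee_pos: [0.5612, 0.1357, 0.2031]
eef_rot: [0.014, 1.0, -0.01, -0.0]
ft_force: [0.3, -0.7, -0.1]
width: 0.0719
grip_force: 0.0
```

```bash
python3 st.py; python3 beak.py
python3 - <<'E'
from plan import *
q=np.array(read_state()['joint_positions'])
for g,y,n in [((.6,-.08,.2),88.5,7),((.6,-.25,.2),75,7),((.575,-.357,.12),75,7),((.575,-.357,.05),75,7),((.574,-.421,.06),75,7),((.512,-.355,.06),75,7)]: q=go(q,g,y,n)
E
```

```text
46.65 [0.5612 0.1357 0.2031] [-1.1639  0.3802  1.0594  1.6562 -0.3206  1.3098  1.4938] g 0.07193040798474629 0.0
tx [-0.9996  0.027   0.0006] ty [ 0.027   0.9994 -0.0206] tz [-0.0012 -0.0205 -0.9998] yaw_ty 88.45168233537369
beaker 0.55 shift 35 -44
scraper 0.92 shift 2 1
dish 0.39 shift 30 21
mug 0.32 shift -45 -35
pad 1.0 shift 0 0
dp [-0.179 -0.86   0.028] sp -0.0 [ 0.6  -0.08  0.2 ] tilt [-0.001 -0.02 ] yaw 88.5 [-0.735  0.456  1.042  1.592 -0.383  1.322  1.901] marg 0.3
dp [-0.018 -0.68   0.014] sp 0.075 [ 0.6  -0.25  0.2 ] tilt [-0.001 -0.02 ] yaw 75.0 [-0.393  0.579  1.041  1.469 -0.484  1.368  1.976] marg 0.3
dp [-0.013 -0.433  0.329] sp -0.0 [ 0.575 -0.357  0.12 ] tilt [-0.001 -0.02 ] yaw 75.0 [-0.159  0.692  0.965  1.482 -0.566  1.258  2.174] marg 0.37
dp [0.001 0.006 0.28 ] sp 0.0 [ 0.575 -0.357  0.05 ] tilt [-0.001 -0.02 ] yaw 75.0 [-0.134  0.759  0.912  1.538 -0.619  1.147  2.206] marg 0.39
dp [-0.063 -0.249 -0.035] sp -0.0 [ 0.574 -0.421  0.06 ] tilt [-0.001 -0.02 ] yaw 75.0 [-0.002  0.81   0.896  1.421 -0.633  1.203  2.268] marg 0.33
dp [ 0.308  0.191 -0.005] sp 0.0 [ 0.512 -0.355  0.06 ] tilt [-0.001 -0.02 ] yaw 75.0 [-0.181  0.65   0.962  1.692 -0.571  1.1    2.257] marg 0.34
```

Run:
```python
from plan import *
q=np.array(read_state()['joint_positions'])
for g,y,n in [((.6,-.08,.2),88.5,7),((.64,-.24,.2),68,7),((.64,-.37,.2),68,7),((.575,-.357,.07),68,7),((.574,-.421,.06),68,7),((.512,-.355,.06),68,7)]: q=go(q,g,y,n)
```

```text
dp [-0.179 -0.86   0.028] sp -0.0 [ 0.6  -0.08  0.2 ] tilt [-0.001 -0.02 ] yaw 88.5 [-0.735  0.456  1.042  1.592 -0.383  1.322  1.901] marg 0.3
dp [-0.177 -0.635  0.013] sp 0.114 [ 0.64 -0.24  0.2 ] tilt [-0.001 -0.02 ] yaw 68.0 [-0.362  0.66   1.027  1.365 -0.542  1.41   1.833] marg 0.31
dp [-0.195 -0.482  0.011] sp -0.0 [ 0.64 -0.37  0.2 ] tilt [-0.001 -0.02 ] yaw 68.0 [-0.074  0.77   0.974  1.176 -0.601  1.472  1.985] marg 0.37
dp [ 0.264 -0.039  0.519] sp 0.0 [ 0.575 -0.357  0.07 ] tilt [-0.001 -0.02 ] yaw 68.0 [-0.154  0.75   0.95   1.525 -0.622  1.185  2.087] marg 0.39
dp [-0.092 -0.238  0.045] sp -0.0 [ 0.574 -0.421  0.06 ] tilt [-0.001 -0.02 ] yaw 68.0 [-0.013  0.82   0.917  1.422 -0.652  1.209  2.157] marg 0.42
dp [ 0.329  0.152 -0.005] sp 0.0 [ 0.512 -0.355  0.06 ] tilt [-0.001 -0.02 ] yaw 68.0 [-0.195  0.663  0.986  1.692 -0.591  1.107  2.149] marg 0.35
```

Emit:
{"api": "carry_out", "payload": {"deltas": [{"hand": 40,"dp": [-0.179,-0.86,0.028],"spin": 0},{"hand": 0,"dp": [-0.179,-0.86,0.028],"spin": 0},{"hand": 0,"dp": [-0.179,-0.86,0.028],"spin": 0},{"hand": 0,"dp": [-0.179,-0.86,0.028],"spin": 0},{"hand": 0,"dp": [-0.179,-0.86,0.028],"spin": 0},{"hand": 0,"dp": [-0.179,-0.86,0.028],"spin": 0},{"hand": 0,"dp": [-0.179,-0.86,0.028],"spin": 0}]}}

```text
time: 47.4
ee_pos: [0.5977, -0.0802, 0.1949]
eef_rot: [0.014, 1.0, -0.011, -0.004]
ft_force: [0.6, 0.9, -0.4]
width: 0.0236
grip_force: 0.0
```

Emit:
{"api": "carry_out", "payload": {"deltas": [{"hand": 0,"dp": [-0.177,-0.635,0.0],"spin": 0.114},{"hand": 0,"dp": [-0.177,-0.635,0.0],"spin": 0.114},{"hand": 0,"dp": [-0.177,-0.635,0.0],"spin": 0.114},{"hand": 0,"dp": [-0.177,-0.635,0.0],"spin": 0.114},{"hand": 0,"dp": [-0.177,-0.635,0.0],"spin": 0.114},{"hand": 0,"dp": [-0.177,-0.635,0.0],"spin": 0.114}]}}

```text
time: 48.0
ee_pos: [0.6386, -0.2381, 0.1985]
eef_rot: [0.19, 0.982, -0.011, -0.002]
ft_force: [1.1, 0.4, -0.2]
width: 0.0005
grip_force: 0.0
```

Emit:
{"api": "carry_out", "payload": {"deltas": [{"hand": 0,"dp": [-0.195,-0.482,0],"spin": 0},{"hand": 0,"dp": [-0.195,-0.482,0],"spin": 0},{"hand": 0,"dp": [-0.195,-0.482,0],"spin": 0},{"hand": 0,"dp": [-0.195,-0.482,0],"spin": 0},{"hand": 0,"dp": [-0.195,-0.482,0],"spin": 0}]}}

```text
time: 48.5
ee_pos: [0.639, -0.3683, 0.2019]
eef_rot: [0.19, 0.982, -0.011, -0.001]
ft_force: [1.2, 1.1, -0.6]
width: 0.0008
grip_force: 0.0
```

```bash
python3 st.py
python3 - <<'E'
from h import *
np.set_printoptions(precision=4,suppress=True)
P=pose('wrist');w=camera('wrist');cv2.imwrite('pics/w11.png',w[:,:,::-1])
Kk=[(.576,-.359),(.5735,-.4227),(.513,-.3565),(.510,-.4204)]
pr=proj('wrist',[(x,y,.042) for x,y in Kk],P);print('pred',pr)
hsv=cv2.cvtColor(w,cv2.COLOR_RGB2HSV);m=((hsv[...,1]<70)&(hsv[...,2]>120)).astype(np.uint8);m[250:]=0
m=cv2.morphologyEx(m,cv2.MORPH_OPEN,np.ones((3,3)))
n,l,s,c=cv2.connectedComponentsWithStats(m)
for k in range(1,n):
    if s[k,4]>80: print(s[k],c[k],atz('wrist',[c[k]],.042,P)[0])
a=camera('scene')[:,:,::-1];b=camera('top')[:,:,::-1];cv2.imwrite('pics/sc11.png',a);cv2.imwrite('pics/tp11.png',b)
o=np.zeros((600,800,3),np.uint8);o[:300,:400]=cv2.resize(w[:,:,::-1],(400,300))
o[:300,400:]=cv2.resize(a[120:345,230:530],(400,300),interpolation=cv2.INTER_CUBIC)
o[300:]=cv2.resize(b[155:290,40:400],(800,300),interpolation=cv2.INTER_CUBIC);cv2.imwrite('pics/m11.png',o)
E
```

```text
48.5 [ 0.639  -0.3683  0.2019] [-0.0815  0.7727  0.9844  1.175  -0.6027  1.4796  1.9853] g 0.0007841102138674467 0.0
tx [-0.9277  0.3734 -0.0018] ty [ 0.3734  0.9274 -0.0227] tz [-0.0068 -0.0217 -0.9997] yaw_ty 68.07159989050623
pred [[271.1406 122.0001]
 [208.3611 145.3394]
 [246.8203  54.5463]
 [181.7774  80.1083]]
[ 146   11  170  177 2455] [227.0684  81.9536] [ 0.5278 -0.3825  0.042 ]
[ 230   36   41   43 1164] [250.3204  56.7543] [ 0.5159 -0.3543  0.042 ]
[167  62  39  41 888] [185.6667  82.2703] [ 0.5132 -0.4179  0.042 ]
[ 257  107   36   36 1042] [274.3868 124.5307] [ 0.5793 -0.3571  0.042 ]
[188 133  49  30 786] [212.1336 147.4237] [ 0.5767 -0.4202  0.042 ]
[   0  181   43   54 1288] [ 23.4161 206.1033] [ 0.5534 -0.6376  0.042 ]
[ 467  204   64   46 1885] [498.8483 231.5024] [ 0.7629 -0.1818  0.042 ]
```

View pics/m11.png

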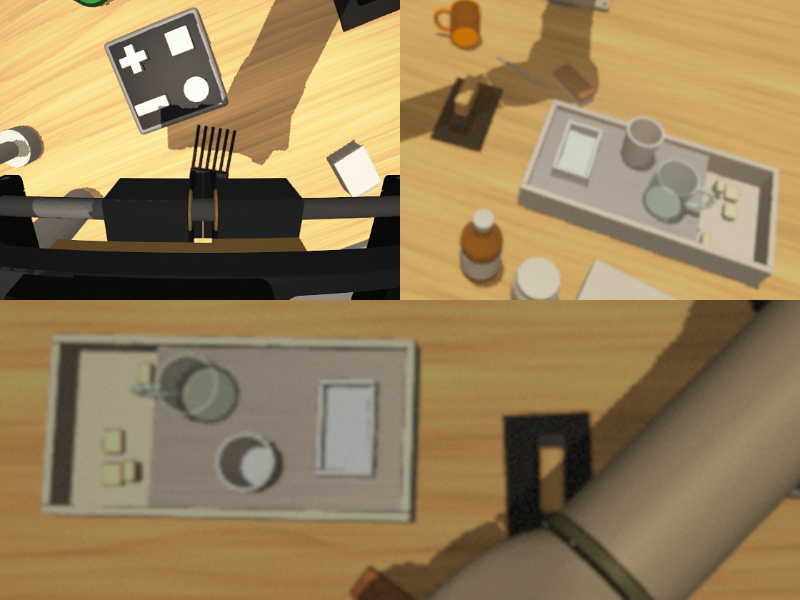

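The final montage shows the mug, beaker and dish upright on the plate, the chips in the trough and the scraper upright on its mat. The keys were measured in the wrist view, within 3 mm of the earlier fix. Next I press the keys.

```bash
python3 g.py .578 -.358 .06;python3 g.py .578 -.358 .035
```

```text
[ 0.244 -0.045  0.569]
[ 0.244 -0.042  0.669]
```

Emit:
{"api": "carry_out", "payload": {"deltas": [{"hand": 0,"dp": [0.244,-0.045,0.2],"spin": 0},{"hand": 0,"dp": [0.244,-0.045,0.4],"spin": 0},{"hand": 0,"dp": [0.244,-0.045,0.55],"spin": 0},{"hand": 0,"dp": [0.244,-0.045,0.569],"spin": 0},{"hand": 0,"dp": [0.244,-0.044,0.569],"spin": 0},{"hand": 0,"dp": [0.244,-0.043,0.569],"spin": 0}]}}

```text
time: 49.25
ee_pos: [0.5782, -0.3608, 0.0625]
eef_rot: [0.19, 0.982, -0.012, -0.0]
ft_force: [1.1, -0.9, 0.4]
width: 0.0005
grip_force: 0.0
```

```bash
python3 st.py; python3 g.py .578 -.358 .036;  python3 g.py .5765 -.421 .06;  python3 g.py .5155 -.355 .06
```

```text
49.25 [ 0.5782 -0.3608  0.0625] [-0.1474  0.7715  0.9496  1.5149 -0.6345  1.1808  2.0922] g 0.0005362866421659044 0.0
tx [-0.9275  0.3738 -0.0046] ty [ 0.3738  0.9272 -0.0245] tz [-0.0049 -0.0244 -0.9997] yaw_ty 68.04248430197832
[0.005 0.013 0.106]
[-0.084 -0.226  0.016]
[ 0.241 -0.072  0.011]
```

Emit:
{"api": "carry_out", "payload": {"deltas": [{"hand": 0,"dp": [0.004,0.012,0.05],"spin": 0},{"hand": 0,"dp": [0.004,0.012,0.085],"spin": 0},{"hand": 0,"dp": [0.004,0.012,0.1],"spin": 0},{"hand": 0,"dp": [0.004,0.012,0.108],"spin": 0},{"hand": 0,"dp": [0.004,0.012,0.108],"spin": 0},{"hand": 0,"dp": [0.004,0.012,0.108],"spin": 0}]}}

```text
time: 49.85
ee_pos: [0.5778, -0.3578, 0.0362]
eef_rot: [0.191, 0.982, -0.011, -0.0]
ft_force: [-6.7, 9.3, 26.6]
width: 0.0002
grip_force: 13.4
```

Emit:
{"api": "carry_out", "payload": {"deltas": [{"hand": 0,"dp": [0,0,-0.05],"spin": 0},{"hand": 0,"dp": [0,0,-0.1],"spin": 0},{"hand": 0,"dp": [-0.04,-0.12,-0.1],"spin": 0},{"hand": 0,"dp": [-0.089,-0.238,-0.1],"spin": 0},{"hand": 0,"dp": [-0.089,-0.238,-0.1],"spin": 0},{"hand": 0,"dp": [-0.089,-0.238,-0.1],"spin": 0}]}}

```text
time: 50.45
ee_pos: [0.5743, -0.4219, 0.0595]
eef_rot: [0.192, 0.981, -0.012, -0.002]
ft_force: [-0.6, 0.4, -0.1]
width: 0.0007
grip_force: 0.0
```

```bash
python3 st.py; python3 g.py .5765 -.421 .0355
```

```text
50.45 [ 0.5743 -0.4219  0.0595] [-0.0158  0.8292  0.925   1.4158 -0.6544  1.2153  2.1539] g 0.0006882118385262119 0.0
tx [-0.9263  0.3767 -0.0016] ty [ 0.3766  0.926  -0.0243] tz [-0.0076 -0.0231 -0.9997] yaw_ty 67.8685684489838
[-0.007  0.009  0.096]
```

Emit:
{"api": "carry_out", "payload": {"deltas": [{"hand": 0,"dp": [-0.007,0.007,0.05],"spin": 0},{"hand": 0,"dp": [-0.007,0.007,0.08],"spin": 0},{"hand": 0,"dp": [-0.007,0.007,0.098],"spin": 0},{"hand": 0,"dp": [-0.007,0.007,0.1],"spin": 0},{"hand": 0,"dp": [-0.007,0.007,0.1],"spin": 0},{"hand": 0,"dp": [-0.007,0.007,0.1],"spin": 0}]}}

```text
time: 51.05
ee_pos: [0.5784, -0.4188, 0.0363]
eef_rot: [0.19, 0.982, -0.011, -0.001]
ft_force: [-4.1, 8.1, 21.1]
width: 0.0005
grip_force: 10.4
```

Emit:
{"api": "carry_out", "payload": {"deltas": [{"hand": 0,"dp": [0,0,-0.05],"spin": 0},{"hand": 0,"dp": [0,0,-0.1],"spin": 0},{"hand": 0,"dp": [0.16,0.07,-0.1],"spin": 0},{"hand": 0,"dp": [0.328,0.143,-0.1],"spin": 0},{"hand": 0,"dp": [0.328,0.143,-0.1],"spin": 0},{"hand": 0,"dp": [0.328,0.143,-0.1],"spin": 0}]}}

```text
time: 51.65
ee_pos: [0.5146, -0.3548, 0.0586]
eef_rot: [0.191, 0.982, -0.011, -0.001]
ft_force: [0.2, -0.7, 1.3]
width: 0.0009
grip_force: 0.0
```

```bash
python3 st.py; python3 g.py .5155 -.355 .0355
```

```text
51.65 [ 0.5146 -0.3548  0.0586] [-0.1985  0.6765  0.9915  1.6839 -0.5986  1.1139  2.1487] g 0.0009150160714898453 0.0
tx [-0.9273  0.3743 -0.0018] ty [ 0.3743  0.927  -0.0227] tz [-0.0068 -0.0218 -0.9997] yaw_ty 68.01556000901128
[-0.004  0.003  0.092]
```

Press the square key twice, with a full release between.

Emit:
{"api": "carry_out", "payload": {"deltas": [{"hand": 0,"dp": [-0.004,0.002,0.05],"spin": 0},{"hand": 0,"dp": [-0.004,0.002,0.08],"spin": 0},{"hand": 0,"dp": [-0.004,0.002,0.096],"spin": 0},{"hand": 0,"dp": [-0.004,0.002,0.097],"spin": 0},{"hand": 0,"dp": [-0.004,0.002,0.097],"spin": 0},{"hand": 0,"dp": [-0.004,0.002,0.097],"spin": 0}]}}

```text
time: 52.25
ee_pos: [0.5169, -0.3572, 0.0362]
eef_rot: [0.191, 0.982, -0.011, -0.0]
ft_force: [-3.0, 9.5, 26.6]
width: 0.0003
grip_force: 13.6
```

Emit:
{"api": "carry_out", "payload": {"deltas": [{"hand": 0,"dp": [0,0,-0.05],"spin": 0},{"hand": 0,"dp": [0,0,-0.1],"spin": 0},{"hand": 0,"dp": [0,0,-0.1],"spin": 0},{"hand": 0,"dp": [0,0,-0.1],"spin": 0}]}}

```text
time: 52.65
ee_pos: [0.5157, -0.3562, 0.0589]
eef_rot: [0.191, 0.981, -0.012, -0.001]
ft_force: [0.5, 0.2, -1.1]
width: 0.0004
grip_force: 0.0
```

Emit:
{"api": "carry_out", "payload": {"deltas": [{"hand": 0,"dp": [0,0,0.05],"spin": 0},{"hand": 0,"dp": [0,0,0.085],"spin": 0},{"hand": 0,"dp": [0,0,0.1],"spin": 0},{"hand": 0,"dp": [0,0,0.1],"spin": 0},{"hand": 0,"dp": [0,0,0.1],"spin": 0},{"hand": 0,"dp": [0,0,0.1],"spin": 0}]}}

```text
time: 53.25
ee_pos: [0.5157, -0.3564, 0.036]
eef_rot: [0.191, 0.982, -0.011, -0.001]
ft_force: [-9.2, 10.4, 34.5]
width: 0.0002
grip_force: 17.2
```

Emit:
{"api": "carry_out", "payload": {"deltas": [{"hand": 0,"dp": [0,0,-0.05],"spin": 0},{"hand": 0,"dp": [0,0,-0.1],"spin": 0},{"hand": 0,"dp": [-0.12,0.045,-0.1],"spin": 0},{"hand": 0,"dp": [-0.236,0.085,-0.1],"spin": 0},{"hand": 0,"dp": [-0.236,0.085,-0.1],"spin": 0},{"hand": 0,"dp": [-0.236,0.085,-0.1],"spin": 0}]}}

```text
time: 53.85
ee_pos: [0.5781, -0.3583, 0.0579]
eef_rot: [0.191, 0.982, -0.012, -0.002]
ft_force: [-0.6, -0.4, -0.8]
width: 0.0005
grip_force: 0.0
```

```bash
python3 st.py; python3 g.py .578 -.357 .0355
```

```text
53.85 [ 0.5781 -0.3583  0.0579] [-0.1492  0.7766  0.9466  1.5178 -0.6365  1.1778  2.0896] g 0.0004906216848189926 0.0
tx [-0.9272  0.3747 -0.0005] ty [ 0.3746  0.9269 -0.0246] tz [-0.0088 -0.023  -0.9997] yaw_ty 67.99611901061974
[0.002 0.007 0.089]
```

Emit:
{"api": "carry_out", "payload": {"deltas": [{"hand": 0,"dp": [0.002,0.006,0.05],"spin": 0},{"hand": 0,"dp": [0.002,0.006,0.08],"spin": 0},{"hand": 0,"dp": [0.002,0.006,0.094],"spin": 0},{"hand": 0,"dp": [0.002,0.006,0.094],"spin": 0},{"hand": 0,"dp": [0.002,0.006,0.094],"spin": 0}]}}

```text
time: 54.35
ee_pos: [0.5775, -0.3574, 0.0364]
eef_rot: [0.191, 0.981, -0.011, -0.002]
ft_force: [-6.7, 5.9, 17.0]
width: 0.0007
grip_force: 8.6
```

Emit:
{"api": "carry_out", "payload": {"deltas": [{"hand": 0,"dp": [0,0,-0.05],"spin": 0},{"hand": 0,"dp": [0,0,-0.2],"spin": 0},{"hand": 0,"dp": [0,0,-0.35],"spin": 0},{"hand": 0,"dp": [0,0,-0.45],"spin": 0},{"hand": 0,"dp": [0,0,-0.45],"spin": 0},{"hand": 0,"dp": [0,0,-0.45],"spin": 0}]}}

```text
time: 54.95
ee_pos: [0.579, -0.3546, 0.1476]
eef_rot: [0.191, 0.981, -0.012, -0.001]
ft_force: [-0.1, 0.2, 1.0]
width: 0.0005
grip_force: 0.0
```

Run:
```python
from h import *
a=cv2.imread('pics/sc11.png');b=camera('scene')[:,:,::-1].copy()
for n,(x,y,w,h) in dict(scraper=(262,175,45,60),plate=(320,195,210,140)).items():
    t=a[y:y+h,x:x+w];r=cv2.matchTemplate(b[y-12:y+h+12,x-12:x+w+12],t,cv2.TM_CCOEFF_NORMED);_,v,_,l=cv2.minMaxLoc(r);print(n,round(v,3),np.array(l)-12, cv2.absdiff(t,b[y:y+h,x:x+w]).mean())
a=cv2.imread('pics/tp11.png');b=camera('top')[:,:,::-1]
d=cv2.absdiff(a,b)[165:260,55:235];print(d.mean(),(d.max(2)>40).sum())
print(read_state()['ft_force'],read_state()['time'])
```

```text
scraper 0.939 [ 0 -1] 7.626049382716049
plate 0.995 [0 0] 1.7688095238095238
1.6322027290448342 0
[1.14318501 0.43491016 0.15776529] 55.05
```

```bash
python3 -c "
from bench import *
print(close_job())"
```

```text
the job is handed in; nothing more can be done
None
```

The job is handed in after about 55 s of robot time: all 4 chips are in the trough, the scraper is upright on its mat, and the mug, beaker and dish are on the plate. The keys went fully down in the order round, bar, square, square, round; the hand-in gave no verdict.

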